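Wind the printing lift up to its height finger and lock it

ROBOT

A 6-joint arm with a two-finger parallel gripper is mounted at the origin on the work surface. World frame = base frame: x ahead of the robot, y to its left, z up, the work surface at z = 0. Lengths are in m, angles in degrees, forces in N, time in s.
With the tool pointing down it reaches from about 0.3 to 1 m from the base axis. Payload 5.1 kg.
Tool frame: the origin (TCP) lies at the very end of the fingers, on their centre line; the grasp point (between the pads) lies 19 mm behind it; z points along the fingers, y is the line along which they close (so a half turn about z gives the same grasp; the last joint's range is limited). The gripper opens to 95 mm and grips with 3 to 60 N. Pads are 20 mm wide; open, the fingers measure 119 mm over their backs; the gripper's body (75 mm by 180 mm) begins 59 mm behind the grasp point.
Start: joints at [-68.446, 7.093, 94.555, -0, 78.352, -4.733], TCP at [0.288, -0.583, 0.215] pointing down, gripper open.
Joint ranges: [-149.61, 149.61], [-58.7, 133.49], [1.44, 155.28], [-77.14, 257.14], [18.33, 153.61], [-166.67, 166.67]. Speed limits (degrees/s): [147.25, 147.25, 180, 180, 180, 180].

INTERFACE

Orientations are given as a 3x3 rotation matrix whose columns are the frame's x, y, z axes.
In Python, from cell import arm, vision, finish_job, finder gives the robot as it stands. The module is installed in compiled form; this text tells all that it offers.
- The arm moves only by the tool send_rows, never from a script. Its arguments are lists of equal length, an entry for each row: "travel": the shift along the tool's x, y, z in m, a list of three; "dr": the turn, a rotation vector about the tool's x, y, z in degrees, a list of three. In form: {"travel": [[x, y, z], ...], "dr": [[wx, wy, wz], ...]}. A call has exactly 5 rows; each row is the pose to reach, as a shift and turn from the pose commanded when the call began, along the tool's axes at that moment; what a row does not reach only later rows make up. A row lasts 1/12 s, in which the tool goes at most 41.7 mm and 7.16 degrees, less where a joint would pass 70% of its speed; a pose out of reach is approached as far as the arm can. A call with a gripper value outside its range is refused whole. "claw" is the closure in counts, from 0 (fully open) to 255 (shut), set as the call begins (left out, the last holds). The fingers move at their own pace and stop on an object; "newtons" is the grip in N (left out, the last holds). Time passes only in rows, so rows that repeat a pose let the fingers close, or fill a call up. It gives the time, the measured TCP pose, the force, the opening and the grip force at its end, in the units of the state.
- arm.get_obs(): the state, without advancing time (a new reading comes with each control period).
- vision.capture(name): name is "scene" or "top" or "wrist"; returns the picture (480x640x3 uint8, blue, green, red); there is no depth.
- vision.camera_info(name): a dict with "camera_matrix" (3x3 intrinsics, pixels), "R" (3x3) and "t" (3): a world point X has camera coordinates R X + t. Camera axes: x right, y down, z forward; pixel columns grow to the right and rows downward; lengths in m; the calibration is good to about 2 mm. The wrist camera is an equidistant fisheye: a pixel r from the principal point sees the ray r / f radians off the axis. A picture is of the moment at which its call begins: read the wrist's pose just before it. camera_info takes no time and is no camera call; for the wrist camera it gives the pose at the moment of the call.
- finish_job(): hands the job in; it is judged then, once.
Trained networks look in the newest picture that a camera, given by its name, has taken for a name from the list of things; names that differ only in an ending like _2 or _b are one class to them, and where a whole thing is asked for, a point or a joint stands for the part that bears it (a point fixed in the world has none). Each returns a list of dicts, best first, with "confidence" (0 to 1); they miss things now and then, are a little off and sometimes report something else, mostly with a low value. They report only what shows in the picture. A call takes as long as a camera call.
- finder.outline_of(query, camera): "mask" (480x640 bool, what is visible of it) and "xy" ([column, row] in pixels, amid what is visible of it).
- finder.mark_of(query, camera): "xy" ([column, row] in pixels: a listed point, or the origin of a listed thing).
The state is a dict: "time_s": time; "q": joint angles; "qvel": joint speeds; "tau": joint torques, N m; "tcp_pos": TCP position; "tcp_rot": TCP orientation; "wrist_force": force on the tool from outside, world axes, zero at the start; "torque": the same for the moment, N m; "width": finger opening in m; "finger_force": force on a finger pad.
Only numpy, scipy, OpenCV 4.12 (cv2) and the standard library are available. Lean on these libraries where they do the work, as an engineer would, in place of code of your own. Each camera call takes 0.05 s, during which the arm holds its last target. There are 200 camera calls.

TASK

Fit the loose hand crank on the leaning shaft of the printing lift, pushed fully home so that its socket takes the shaft's cross pin, and wind the bed up until its top is level with the top of the height finger beside it. Then slide the bed lock fully home to its end stop towards the lift, leaving the crank on the shaft, the bed at that height, and the other things on the table and the height finger undisturbed.

Things in the scene. Friction and masses are not known exactly. Their poses are not given: they have to be found in the camera images.
- crank_boss (a point): Loose hand crank, 0.4 kg, standing upright on its socket. This point: centre of its square steel boss (24 x 24 mm, 36 mm tall, sides along x and y), the place to hold it for fitting, 77 mm above the crank's foot. z: along the crank's axis, away from the socket; x: along the arm to the knob. Under the boss a disc 58 mm across, 10 mm thick, its top 17 mm below this point.
- crank_foot (a point): Foot of the crank's socket, on its axis; axes as crank_boss. The socket: four square prongs 14 x 14 x 50 mm, centred 13 mm either side of the axis in x and in y, open at the foot, so that a cross-shaped gap 12 mm wide runs between them along x and along y. They leave a bore for a shaft up to 17 mm thick; its end is 50 mm above this point.
- crank_knob (a point): Centre of the crank's round wooden knob: 26 mm across, 48 mm tall, parallel to the crank's axis, 70 mm along x from it and 9 mm higher along z than crank_boss; the steel arm is 25 mm below this point. The knob spins freely about its own axis, so a gripper of constant orientation can carry it round. On the shaft the crank sags sideways up to 6 degrees. Axes as crank_boss.
- shaft_tip (a point): Tip of the drive shaft of the bolted-down lift, on its axis. The shaft leans 30 degrees from vertical, out of the lift's front. z: out along the shaft (up, to the robot's side); y: level. These axes do not turn with the shaft. Shaft 15.6 mm thick, tapering to 8 mm over its last 9 mm, 56 mm long. Clockwise, seen looking at its tip, raises the bed. Stiff (0.3 N m), stays where left.
- pin_centre (a point): On the shaft axis, 40 mm below its tip, axes as shaft_tip: centre of a cross pin through the shaft, 7 mm thick, 36 mm long. Its direction about the axis is not told. Prongs resting on the pin: crank_foot is 3.5 mm above this point. Pin in a gap between prongs: the crank drops 14 mm further, crank_foot 10 mm below this point, fully home. Play of the pin in a gap: 8 degrees either way.
- bed (a joint): Height of the bed in m above its lowest position; up to 0.045. It rises 22 mm per turn of the shaft (3.5 mm per radian), clockwise up, and sinks when wound back; it stays where it is left.
- bed_top (a point): On the top face of the lift's printing bed (160 x 170 mm steel plate, 14 mm thick, wooden inlay), near its edge at the height finger. z is up.
- gauge_tip (a point): On the top face of the height finger, a flat steel finger 14 mm wide, 8 mm thick, clamped to a post beside the bed, near its end next to the bed. z is up. Bed and finger are level when bed_top and gauge_tip have the same height. The clamp is stiff; do not shift it.
- lock_grip (a point): Grip of the bed lock, a black block on a slide beside the lift: 32 mm along x, 16 mm along y; this point is in it, 20 mm below its top, 51 mm above the table. The carriage under it is 40 x 34 mm (9 mm wider than the grip on either side along y), its top 25 mm above the table. y points to the lift's housing, the way it slides; z is up.
- lock (a joint): Travel of the bed lock in m: 0 is free, 0.05 its end stop (locked). It grows as the grip moves along lock_grip's +y, towards the lift's housing. Friction about 3 N; it stays where it is left.
- block_round: Bystander, leave it alone: round dark wood printing block, 72 mm across, 68 mm high with its handle. Origin at the centre of its underside.
- block_long: Bystander, leave it alone: oblong dark wood printing block, 100 x 55 mm, 70 mm high with its handle. Origin at the centre of its underside.
- block_square: Bystander, leave it alone: square wood printing block, 70 x 70 mm, 70 mm high with its handle. Origin at the centre of its underside.
- jar: Bystander, leave it alone: glass jar with steel cap, 68 mm across, 85 mm high. Origin at the centre of its underside.
- squeeze: Bystander, leave it alone: yellow squeeze bottle, 60 mm across, 170 mm high. Origin at the centre of its underside.
- pot: Bystander, leave it alone: white ceramic pot, 84 mm across, 95 mm high. Origin at the centre of its underside.
- dye_tray: Bystander, leave it alone: empty white tray, 160 x 100 mm, 30 mm high. Origin at the centre of its underside.

How it is judged:
By the outcome, as a careful person would: the job done as asked, in the order asked, and still so for the second after the job is handed in, with the robot touching nothing.
It also fails if it takes over 72 s, if anything falls off the work surface, if the arm or the gripper's body presses on something with over 40 N, if the wrist force passes 120 N, or if a joint passes its speed limit or range.

## Working session

There is one attempt and no reset: what is moved stays moved. The work goes in short steps, Python scripts to look and compute and a tool call to move; the robot and the scene stay as the last step left them, time stands still between calls to the robot, and variables do not carry over. Pictures are saved under pics/ and viewed, at most 10 in all, crops included, and the job is handed in when it is done.

Besides the shell and the picture viewer there is one more tool, called after ">>>" as name(argument=value, ...) on one line, values as JSON. send_rows: Moves the arm, as the interface text tells. Its arguments: {"type":"object","properties":{"travel":{"type":"array","items":{"type":"array","items":{"type":"number"}}},"dr":{"type":"array","items":{"type":"array","items":{"type":"number"}}},"claw":{"type":"number"},"newtons":{"type":"number"}},"required":["travel","dr"]}

```bash
mkdir -p pics; cat > h.py <<'E'
import numpy as np,cv2
from cell import arm,vision,finish_job,finder
def ray(cam,xy,info=None):
    i=info or vision.camera_info(cam);K=np.array(i["camera_matrix"]);R=np.array(i["R"]);t=np.array(i["t"])
    u=(xy[0]-K[0,2])/K[0,0];v=(xy[1]-K[1,2])/K[1,1]
    if cam=="wrist":
        r=np.hypot(u,v);s=np.sin(r)/r if r>1e-9 else 1
        d=np.array([u*s,v*s,np.cos(r)])
    else: d=np.array([u,v,1.])
    d=R.T@d;return -R.T@t,d/np.linalg.norm(d)
def tri(rays):
    A=sum(np.eye(3)-np.outer(d,d) for o,d in rays);b=sum((np.eye(3)-np.outer(d,d))@o for o,d in rays)
    p=np.linalg.solve(A,b);return p,[float(np.linalg.norm((np.eye(3)-np.outer(d,d))@(p-o))) for o,d in rays]
def proj(cam,X):
    i=vision.camera_info(cam);K=np.array(i["camera_matrix"]);c=np.array(i["R"])@X+np.array(i["t"])
    if cam=="wrist":
        r=np.hypot(c[0],c[1]);th=np.arctan2(r,c[2]);return K[0,2]+K[0,0]*th*c[0]/r,K[1,2]+K[1,1]*th*c[1]/r
    return tuple((K@c/c[2])[:2])
E
cat > a.py <<'E'
from h import *
np.set_printoptions(precision=4,suppress=True)
infos={}
for c in("scene","top","wrist"):
    infos[c]=vision.camera_info(c);cv2.imwrite(f"pics/{c}0.png",vision.capture(c))
    print(c,np.array(infos[c]["camera_matrix"])[0,0],-np.array(infos[c]["R"]).T@np.array(infos[c]["t"]))
for q in["crank_boss","crank_foot","crank_knob","shaft_tip","pin_centre","bed_top","gauge_tip","lock_grip"]:
    rs=[]
    for c in("scene","top","wrist"):
        m=finder.mark_of(q,c)
        for k in m[:1]: print(q,c,np.round(k["xy"],1),round(k["confidence"],2))
        if m and m[0]["confidence"]>.4: rs.append(ray(c,m[0]["xy"],infos[c]))
    if len(rs)>1: print("   ",*tri(rs))
E
python3 a.py; python3 -c "
import cv2,numpy as np
cv2.imwrite('pics/c0.png',cv2.resize(cv2.imread('pics/scene0.png'),(800,600)))"
```

```text
scene 537.4303177986237 [1.362  0.7817 0.8008]
top 516.9151015319771 [0.3184 0.0646 1.5607]
wrist 371.64829954431775 [ 0.3522 -0.5508  0.3819]
crank_boss scene [247.9 178.8] 0.7
crank_boss top [464.  285.1] 0.73
    [ 0.4366 -0.3544  0.0549] [0.003926957824977358, 0.003926957824977395]
crank_foot scene [245.7 198.8] 0.75
crank_foot top [457.4 288. ] 0.86
crank_foot wrist [185.5   2.5] 0.7
    [ 0.4421 -0.3534 -0.0093] [0.005076051888599285, 0.006137821338852342, 0.004318253727263419]
crank_knob scene [227.5 164. ] 0.89
crank_knob top [491.2 280.7] 0.79
    [ 0.4472 -0.4281  0.0834] [0.0009555124312764984, 0.0009555124312764805]
shaft_tip scene [339.2 200.8] 0.56
shaft_tip top [324.4 262. ] 0.76
    [0.499  0.0548 0.1604] [0.005784989710039441, 0.005784989710039388]
pin_centre scene [331.9 217.7] 0.84
pin_centre top [323.1 256.1] 0.74
    [0.5222 0.0556 0.1232] [0.0031871835118906025, 0.0031871835118905886]
bed_top scene [318.5 259.9] 0.9
bed_top top [299.7 213.6] 0.95
    [0.6493 0.1228 0.0989] [0.006364445637949119, 0.006364445637949124]
gauge_tip scene [315.1 253. ] 0.55
gauge_tip top [291.  210.6] 0.69
    [0.6592 0.1374 0.128 ] [0.005118968872313773, 0.005118968872313786]
lock_grip scene [245.8 231.1] 0.6
lock_grip top [388.2 224.1] 0.64
    [ 0.6267 -0.1437  0.0486] [0.000742537826985796, 0.0007425378269856163]
```

View pics/c0.png

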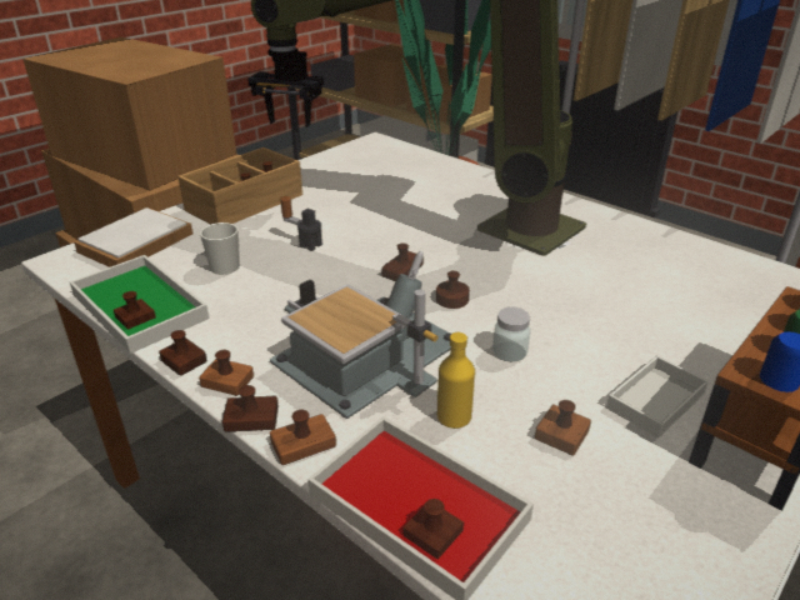

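View pics/top0.png

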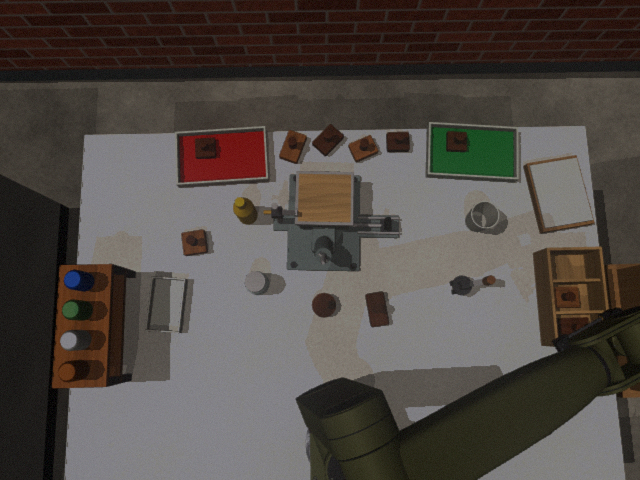

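The top view shows the crank at about (460,286) with its knob at (489,281), the leaning shaft at (324,258), and the lock at (388,224). The bed's gauge post is at about (285,213). Next I'll work out the wrist camera geometry.

```bash
cat >> h.py <<'E'
from scipy.spatial.transform import Rotation as Ro
np.set_printoptions(precision=4,suppress=True)
def goto(p,R=None,P0=None,R0=None,show=True):
    o=arm.get_obs();P0=np.array(o["tcp_pos"]) if P0 is None else P0;R0=np.array(o["tcp_rot"]) if R0 is None else R0
    R=R0 if R is None else R
    tr=R0.T@(np.array(p)-P0);dr=Ro.from_matrix(R0.T@R).as_rotvec(degrees=True)
    if show:print("travel",np.round(tr,4),"dr",np.round(dr,2),"calls",np.linalg.norm(tr)/.208,np.linalg.norm(dr)/35.8)
    return tr,dr
def toolR(z,yh):
    z=np.array(z,float);z/=np.linalg.norm(z);y=np.array(yh,float);y-=z*(y@z);y/=np.linalg.norm(y);return np.c_[np.cross(y,z),y,z]
E
python3 - <<'E'
from h import *
o=arm.get_obs();R=np.array(o["tcp_rot"]);print(o["time_s"],o["q"],o["tcp_pos"]);print(R);print(o["wrist_force"],o["width"])
i=vision.camera_info("wrist");Rc=np.array(i["R"]);c=-Rc.T@np.array(i["t"])
print("cam in tool",R.T@(c-o["tcp_pos"]));print(R.T@Rc.T)
# target: camera looking along shaft axis
ax=np.array([-.5,0,.866]);tip=np.array([.502,.055,.158])
for yh in([0,1,0],[0,-1,0],[1,0,1],[-1,0,-1]):
    Rt=toolR(-ax,yh);cam=tip+.2*ax
    P=cam-Rt@(R.T@(c-o["tcp_pos"]));print(yh,P);goto(P,Rt)
E
```

```text
1.35 [-68.4449   7.0948  94.5571   0.      78.3519  -4.7318] [ 0.2878 -0.5828  0.2146]
[[ 0.8966  0.4429 -0.    ]
 [ 0.4429 -0.8966  0.0001]
 [ 0.     -0.0001 -1.    ]]
[-0.2401  0.0635 -1.0195] 0.0951794594511151
cam in tool [ 0.0718  0.0001 -0.1684]
[[ 0.0007 -0.9668 -0.2556]
 [ 1.      0.0007  0.0002]
 [ 0.     -0.2556  0.9668]]
[0, 1, 0] [0.5484 0.0549 0.2213]
travel [ 0.516  -0.4563 -0.0066] dr [ -39.95   -9.33 -149.08] calls 3.3118418047308316 4.319133801819283
[0, -1, 0] [0.424  0.0551 0.1495]
travel [ 0.4046 -0.5116  0.0652] dr [-6.88 29.47 25.68] calls 3.151357979456126 1.1086136367092065
[1, 0, 1] [ 0.4861 -0.0168  0.1853]
travel [ 0.4284 -0.4196  0.0293] dr [-26.82  16.66 -62.19] calls 2.886558318985903 1.9482057601098555
[-1, 0, -1] [0.4863 0.1268 0.1854]
travel [ 0.4922 -0.5483  0.0292] dr [ 18.85  30.34 113.2 ] calls 3.5450154196191916 3.315562101140088
```

```bash
python3 - <<'E'
from h import *
Rt=toolR([0,0,-1],[0,-1,0])
goto([.40,-.37,.27],Rt)
goto([.40,.05,.30],Rt,np.array([.40,-.37,.27]),Rt)
E
```

```text
travel [ 0.1948 -0.1411 -0.0554] dr [-0.    0.   26.29] calls 1.1866044689009483 0.7342731034207449
travel [ 0.   -0.42 -0.03] dr [0. 0. 0.] calls 2.0243753145603174 0.0
```

>>> send_rows(travel=[[0.195, -0.141, -0.055], [0.195, -0.141, -0.055], [0.195, -0.141, -0.055], [0.195, -0.141, -0.055], [0.195, -0.141, -0.055]], dr=[[0, 0, 26.3], [0, 0, 26.3], [0, 0, 26.3], [0, 0, 26.3], [0, 0, 26.3]])

```text
time_s: 1.77
tcp_pos: [0.3832, -0.4016, 0.2616]
tcp_rot: [[1.0, -0.004, 0.0], [-0.004, -1.0, -0.0], [0.0, 0.0, -1.0]]
wrist_force: [0.4, -0.4, 0.6]
width: 0.0949
finger_force: 0.0
```

>>> send_rows(travel=[[0.033, -0.021, -0.01], [0.033, -0.021, -0.01], [0.033, -0.021, -0.01], [0.033, -0.021, -0.01], [0.033, -0.021, -0.01]], dr=[[0, 0, 0], [0, 0, 0], [0, 0, 0], [0, 0, 0], [0, 0, 0]])

```text
time_s: 2.18
tcp_pos: [0.4149, -0.3828, 0.2704]
tcp_rot: [[1.0, -0.001, -0.001], [-0.001, -1.0, 0.001], [-0.001, -0.001, -1.0]]
wrist_force: [-0.2, -0.5, -0.6]
width: 0.0951
finger_force: 0.0
```

```bash
cat > look.py <<'E'
import sys,json,pickle,os
from h import *
# look.py tag q1,q2..  : saves wrist picture and rays
tag=sys.argv[1];info=vision.camera_info("wrist");im=vision.capture("wrist");cv2.imwrite(f"pics/{tag}.png",im)
D=pickle.load(open("rays.pkl","rb")) if os.path.exists("rays.pkl") else {}
for q in sys.argv[2].split(","):
    m=finder.mark_of(q,"wrist")
    if m:
        k=m[0];print(q,np.round(k["xy"],1),round(k["confidence"],2))
        if k["confidence"]>.4:D.setdefault(q,[]).append((tag,ray("wrist",k["xy"],info)))
    else:print(q,"none")
    if len(D.get(q,[]))>1:
        p,r=tri([x[1] for x in D[q]]);print("    ",p,np.round(r,4))
pickle.dump(D,open("rays.pkl","wb"))
E
python3 look.py w1 crank_boss,crank_foot,crank_knob
python3 -c "
from h import *
goto([.40,.05,.30])"
```

```text
crank_boss [276.1 195.2] 0.77
crank_foot none
crank_knob [352.4 184.6] 0.55
travel [-0.0158 -0.4329 -0.0292] dr [0. 0. 0.] calls 2.087496427378988 0.0
```

>>> send_rows(travel=[[0, -0.042, -0.03], [0, -0.084, -0.03], [0, -0.126, -0.03], [0, -0.168, -0.03], [0, -0.208, -0.03]], dr=[[0, 0, 0], [0, 0, 0], [0, 0, 0], [0, 0, 0], [0, 0, 0]])

```text
time_s: 2.8
tcp_pos: [0.4151, -0.1809, 0.3012]
tcp_rot: [[1.0, -0.003, 0.001], [-0.003, -1.0, -0.0], [0.001, 0.0, -1.0]]
wrist_force: [1.4, -0.4, -0.4]
width: 0.0949
finger_force: 0.0
```

>>> send_rows(travel=[[-0.01, -0.042, 0], [-0.01, -0.084, 0], [-0.01, -0.126, 0], [-0.01, -0.168, 0], [-0.01, -0.208, 0]], dr=[[0, 0, 0], [0, 0, 0], [0, 0, 0], [0, 0, 0], [0, 0, 0]])

```text
time_s: 3.22
tcp_pos: [0.4052, 0.0266, 0.3012]
tcp_rot: [[1.0, -0.002, 0.001], [-0.002, -1.0, -0.0], [0.001, 0.0, -1.0]]
wrist_force: [1.3, 0.9, -0.7]
width: 0.0949
finger_force: 0.0
```

>>> send_rows(travel=[[0, 0, 0], [0, 0, 0], [0, 0, 0], [0, 0, 0], [0, 0, 0]], dr=[[0, 0, 0], [0, 0, 0], [0, 0, 0], [0, 0, 0], [0, 0, 0]])

```text
time_s: 3.63
tcp_pos: [0.4059, 0.0237, 0.3009]
tcp_rot: [[1.0, -0.004, -0.0], [-0.004, -1.0, -0.0], [-0.0, 0.0, -1.0]]
wrist_force: [-0.8, -0.5, -0.0]
width: 0.0949
finger_force: 0.0
```

```bash
python3 look.py w2 shaft_tip,pin_centre,bed_top,gauge_tip,lock_grip
python3 -c "
from h import *
goto([.43,.055,.19],toolR([.5,0,-.866],[0,-1,0]))"
```

```text
shaft_tip [272.8 122.4] 0.66
pin_centre [278.7 101. ] 0.83
bed_top [633.1 191.7] 0.61
gauge_tip none
lock_grip [449.8  28.5] 0.9
travel [ 0.0241 -0.0304  0.111 ] dr [ 0.02 30.01 -0.09] calls 0.5653992748805187 0.8382161215847307
```

>>> send_rows(travel=[[0.024, -0.03, 0.06], [0.024, -0.03, 0.11], [0.024, -0.03, 0.11], [0.024, -0.03, 0.11], [0.024, -0.03, 0.11]], dr=[[0, 6, 0], [0, 12, 0], [0, 18, 0], [0, 24, 0], [0, 30, 0]])

```text
time_s: 4.35
tcp_pos: [0.4286, 0.0555, 0.1876]
tcp_rot: [[0.866, 0.0, 0.499], [0.0, -1.0, 0.0], [0.499, 0.0, -0.866]]
wrist_force: [0.2, -0.1, 0.3]
width: 0.0948
finger_force: 0.0
```

>>> send_rows(travel=[[0, 0, 0], [0, 0, 0], [0, 0, 0], [0, 0, 0], [0, 0, 0]], dr=[[0, 0, 0], [0, 0, 0], [0, 0, 0], [0, 0, 0], [0, 0, 0]])

```text
time_s: 4.77
tcp_pos: [0.431, 0.0551, 0.1928]
tcp_rot: [[0.866, -0.001, 0.5], [-0.001, -1.0, -0.0], [0.5, 0.0, -0.866]]
wrist_force: [0.7, 0.6, 0.4]
width: 0.0953
finger_force: 0.0
```

```bash
python3 look.py w3 shaft_tip,pin_centre,bed_top,gauge_tip,lock_grip; python3 -c "
from h import *
o=arm.get_obs();print(o['tcp_pos'],o['q'],o['wrist_force'])"
```

```text
shaft_tip [313.7 189.7] 0.59
     [0.4986 0.0542 0.1666] [0.0003 0.0003]
pin_centre [319.4 180. ] 0.9
     [0.5196 0.051  0.1363] [0.0014 0.0014]
bed_top [233.3  71.2] 0.88
     [0.4357 0.024  0.4171] [0.0567 0.0567]
gauge_tip [229.8  55.1] 0.56
lock_grip none
[0.4299 0.0552 0.191 ] [  0.3385 -45.4901 140.5386  -0.2187  54.9944  90.4356] [-0.1168  0.6577 -0.4841]
```

View pics/w3.png

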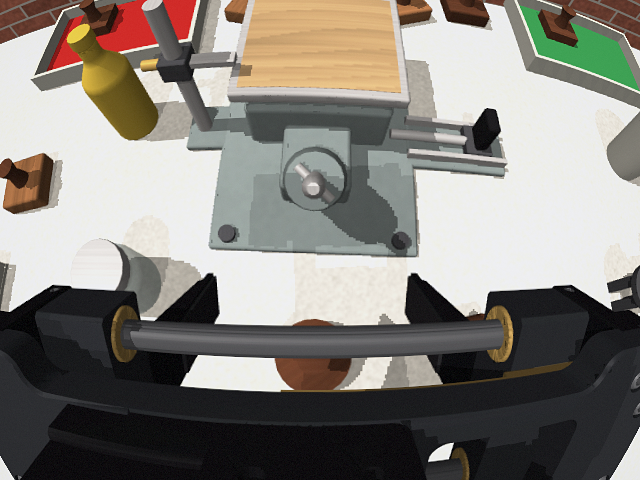

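The wrist view shows the shaft tip at about (313,188) and the cross pin running from the upper left (~298,165) to the lower right (~335,203). The bed and gauge finger meet at about (235,65), and the lock grip is at (487,130). I'll zoom in on the pin.

```bash
python3 - <<'E'
from h import *
import pickle
im=cv2.imread("pics/w3.png")
a=cv2.resize(im[135:235,260:360],(500,500),interpolation=cv2.INTER_CUBIC)
cv2.imwrite("pics/w3c.png",a)
D=pickle.load(open("rays.pkl","rb"))
c={"bed_top":([318.5,259.9],[299.7,213.6]),"gauge_tip":([315.1,253],[291,210.6]),"shaft_tip":([339.2,200.8],[324.4,262]),"pin_centre":([331.9,217.7],[323.1,256.1]),"lock_grip":([245.8,231.1],[388.2,224.1])}
for q,(s,t) in c.items():
    for sub in("w3s","w3st","wst"):
        rs=[r for n,r in D.get(q,[]) if n=="w3" or (n=="w2" and sub=="wst" and q!="bed_top") or (n=="w2" and q=="lock_grip")]
        rs.append(ray("scene",s)); 
        if "t" in sub: rs.append(ray("top",t))
        p,r=tri(rs);print(q,sub,p,np.round(r,4))
E
```

```text
bed_top w3s [0.6516 0.1314 0.1039] [0.0016 0.0016]
bed_top w3st [0.6509 0.1261 0.1032] [0.0043 0.0055 0.0085]
bed_top wst [0.6509 0.1261 0.1032] [0.0043 0.0055 0.0085]
gauge_tip w3s [0.6569 0.1297 0.1236] [0.001 0.001]
gauge_tip w3st [0.6578 0.1344 0.1243] [0.004  0.0043 0.0072]
gauge_tip wst [0.6578 0.1344 0.1243] [0.004  0.0043 0.0072]
shaft_tip w3s [0.4983 0.057  0.1614] [0.0038 0.0038]
shaft_tip w3st [0.4997 0.0546 0.1611] [0.0014 0.0064 0.0052]
shaft_tip wst [0.4995 0.0548 0.1611] [0.0006 0.0015 0.0062 0.0054]
pin_centre w3s [0.522  0.0535 0.1236] [0.0049 0.0049]
pin_centre w3st [0.5228 0.0535 0.1237] [0.0045 0.0054 0.0013]
pin_centre wst [0.5225 0.0534 0.1237] [0.0008 0.0046 0.0052 0.0016]
lock_grip w3s [ 0.6285 -0.1399  0.0508] [0.0002 0.0002]
lock_grip w3st [ 0.6277 -0.1421  0.0495] [0.0021 0.0006 0.0022]
lock_grip wst [ 0.6277 -0.1421  0.0495] [0.0021 0.0006 0.0022]
```

View pics/w3c.png

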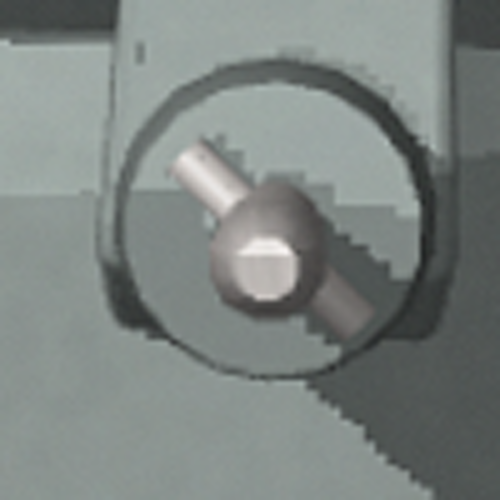

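```bash
python3 - <<'E'
from h import *
im=cv2.imread("pics/w2.png");w=cv2.imread("pics/w1.png")
a=cv2.resize(im[65:145,230:330],(500,400),interpolation=cv2.INTER_CUBIC)
b=cv2.resize(w[145:245,240:380],(700,500),interpolation=cv2.INTER_CUBIC)[:400,:]
cv2.imwrite("pics/w2c.png",cv2.hconcat([a[:,:400],b[:,:400]]))
cv2.imwrite("pics/w1c.png",cv2.resize(w[145:245,240:380],(700,500),interpolation=cv2.INTER_CUBIC))
E
```

```text
(no output)
```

View pics/w2c.png

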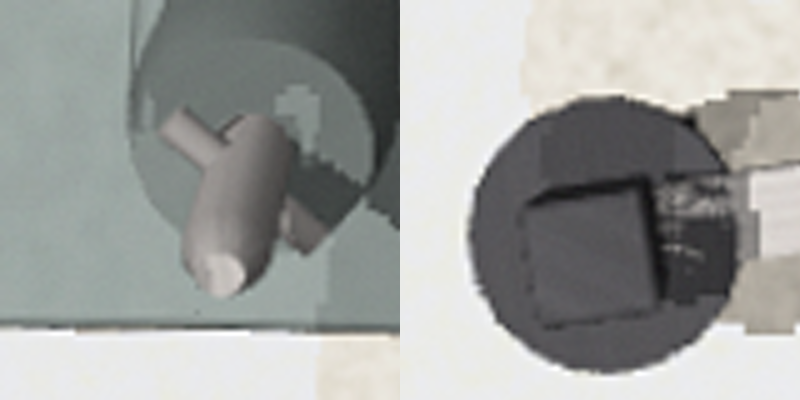

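View pics/w1c.png

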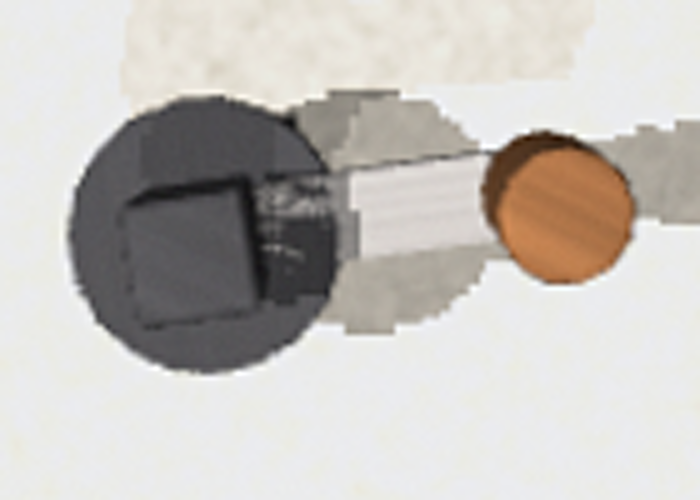

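```bash
cat > fit.py <<'E'
from h import *
import pickle
from scipy.optimize import least_squares
D=pickle.load(open("rays.pkl","rb"))
M=np.array([[0,-.9668,-.2556],[1,0,0],[0,-.2556,.9668]])  # cam axes in tool
K=vision.camera_info("wrist")["camera_matrix"]
Rt={"w1":toolR([0,0,-1],[-.001,-1,0]),"w2":toolR([0,0,-1],[-.003,-1,0]),"w3":toolR([.5,0,-.866],[-.0005,-1,0])}
inf={}
for n,q in(("w1","crank_boss"),("w2","shaft_tip"),("w3","shaft_tip")):
    o=[r for t,r in D[q] if t==n][0][0];Rc=(Rt[n]@M).T;inf[n]=dict(camera_matrix=K,R=Rc,t=-Rc@o)
def pr(n,X):
    i=inf[n];c=i["R"]@X+i["t"];r=np.hypot(c[0],c[1]);th=np.arctan2(r,c[2]);K=np.array(i["camera_matrix"])
    return np.array([K[0,2]+K[0,0]*th*c[0]/r,K[1,2]+K[1,1]*th*c[1]/r])
def axes(yaw):
    z=Ro.from_euler("z",yaw,degrees=True).apply([-.5,0,np.sqrt(.75)]);y=np.cross([0,0,1],z);y/=np.linalg.norm(y);return np.cross(y,z),y,z
obs={"w3":((313.6,188.2),(297.6,166.6),(332,199.4)),"w2":((275.2,120.2),(265.6,90),(292,112.4))}
def model(p):
    x,y,z=axes(p[3]);t=p[:3];c=t-.04*z;a=np.radians(p[4]);d=.017*(np.cos(a)*x+np.sin(a)*y);return t,c+d,c-d
def res(p):
    a,b,c=model(p);e=[]
    for n,(u,v,w) in obs.items():e+=[*(pr(n,a)-u),*(pr(n,b)-v),*(pr(n,c)-w)]
    return np.array(e+[p[3]/3])
if __name__=="__main__":
    best=min((least_squares(res,[.5,.055,.16,0,a]) for a in(0,60,120,180,240,300)),key=lambda s:s.cost)
    print(best.x,best.cost);print(best.fun);x,y,z=axes(best.x[3]);print("x",x,"y",y,"z",z)
    t=best.x[:3];print("tip scene/top",proj("scene",t),proj("top",t),"pin",t-.04*z,proj("scene",t-.04*z),proj("top",t-.04*z))
    i=inf["w1"]
    def atz(xy,h):
        o,d=ray("wrist",xy,i);return o+d*(h-o[2])/d[2]
    b,k,dc=atz((279,196.6),.095),atz((353.2,188),.110),atz((281,192),.060)
    print("boss",b,"disc",dc,"knob",k,np.linalg.norm((k-b)[:2]),np.degrees(np.arctan2(*(k-b)[[1,0]])))
E
python3 fit.py
```

```text
[  0.501    0.0536   0.162   -1.6948 227.1364] 1.6783118660827676
[ 0.654   0.5885  0.272  -0.1026 -0.7208 -0.4693 -0.4375 -0.1617 -0.6747
 -0.272   0.7597  0.3393 -0.5649]
x [-0.8656  0.0256 -0.5   ] y [-0.0296 -0.9996  0.    ] z [-0.4998  0.0148  0.866 ]
tip scene/top (np.float64(335.8876846610585), np.float64(200.09628124265768)) (np.float64(323.17033093922447), np.float64(262.49074021169025)) pin [0.521  0.053  0.1273] (np.float64(330.11641247087096), np.float64(215.536478345549)) (np.float64(323.1612555399434), np.float64(257.0068808961445))
boss [ 0.4414 -0.3524  0.095 ] disc [ 0.4415 -0.3514  0.06  ] knob [ 0.4511 -0.4198  0.11  ] 0.06812915625510484 -81.7856753632323
```

```bash
python3 - <<'E'
from h import *
a=np.radians(98);Rt=toolR([0,0,-1],[np.sin(a),-np.cos(a),0])
goto([.4414,-.352,.20],Rt)
o=arm.get_obs();print(np.array(o["tcp_rot"]).T@[0,0,.06])
# orientation path is fine; after full turn the rest is in the tool frame
R0=np.array(o["tcp_rot"]);dr=goto([.4414,-.352,.2],Rt,show=False)[1];print(Ro.from_rotvec(dr/3.,degrees=True).as_rotvec(degrees=True))
R1=R0@Ro.from_rotvec(dr/2.,degrees=True).as_matrix();print(R1)
E
```

```text
travel [ 0.0145  0.4072 -0.002 ] dr [ 25.56 -22.21 -95.54] calls 1.959074795919023 2.8313193804101524
[ 0.03   0.    -0.052]
[  8.5205  -7.4041 -31.8457]
[[ 0.6106  0.7492  0.2567]
 [ 0.7492 -0.6515  0.1193]
 [ 0.2566  0.1194 -0.9591]]
```

>>> send_rows(travel=[[0.02, 0.02, -0.03], [0.03, 0.06, -0.05], [0.03, 0.1, -0.05], [0.03, 0.14, -0.05], [0.03, 0.18, -0.05]], dr=[[1.7, -1.5, -6.4], [3.4, -3, -12.8], [5.1, -4.5, -19.2], [6.8, -6, -25.6], [8.5, -7.4, -31.8]])

```text
time_s: 5.48
tcp_pos: [0.4317, -0.0668, 0.2465]
tcp_rot: [[0.83, 0.393, 0.396], [0.395, -0.915, 0.081], [0.394, 0.09, -0.915]]
wrist_force: [-0.2, -0.4, 0.1]
width: 0.0954
finger_force: 0.0
```

>>> send_rows(travel=[[0, 0, 0], [0, 0, 0], [0, 0, 0], [0, 0, 0], [0, 0, 0]], dr=[[1.7, -1.5, -6.4], [3.4, -3, -12.8], [5.1, -4.5, -19.2], [6.8, -6, -25.6], [8.5, -7.4, -31.8]])

```text
time_s: 5.9
tcp_pos: [0.4316, -0.0661, 0.245]
tcp_rot: [[0.522, 0.826, 0.21], [0.827, -0.551, 0.112], [0.208, 0.115, -0.971]]
wrist_force: [0.4, 0.0, 1.3]
width: 0.0948
finger_force: 0.0
```

```bash
python3 - <<'E'
from h import *
a=np.radians(98);Rt=toolR([0,0,-1],[np.sin(a),-np.cos(a),0])
goto([.4414,-.352,.18],Rt)
print(arm.get_obs()["tcp_pos"],arm.get_obs()["q"])
E
```

```text
travel [-0.2448  0.1581  0.0332] dr [ 10.68  -9.13 -40.8 ] calls 1.4101633624022993 1.2054224356965932
[ 0.4316 -0.0661  0.245 ] [-22.9785 -30.4466 124.3875  10.9144  77.5216   8.4551]
```

>>> send_rows(travel=[[-0.033, 0.021, 0], [-0.066, 0.042, 0.01], [-0.1, 0.064, 0.015], [-0.133, 0.085, 0.02], [-0.166, 0.107, 0.025]], dr=[[1.7, -1.5, -6.6], [3.5, -3, -13.2], [5.2, -4.4, -19.8], [7, -6, -26.4], [8.8, -7.5, -33]])

```text
time_s: 6.32
tcp_pos: [0.4376, -0.2612, 0.1976]
tcp_rot: [[-0.005, 1.0, 0.03], [0.999, 0.004, 0.032], [0.032, 0.03, -0.999]]
wrist_force: [0.6, 0.4, -0.3]
width: 0.0952
finger_force: 0.0
```

```bash
python3 - <<'E'
from h import *
a=np.radians(98);Rt=toolR([0,0,-1],[np.sin(a),-np.cos(a),0])
goto([.4414,-.352,.18],Rt)
E
```

```text
travel [-0.0914  0.0029  0.0148] dr [ 1.85 -1.71 -7.74] calls 0.4452558964371847 0.22746777627313078
```

>>> send_rows(travel=[[-0.04, 0.003, 0.015], [-0.08, 0.003, 0.015], [-0.091, 0.003, 0.015], [-0.091, 0.003, 0.015], [-0.091, 0.003, 0.015]], dr=[[0.9, -0.9, -4], [1.9, -1.7, -7.7], [1.9, -1.7, -7.7], [1.9, -1.7, -7.7], [1.9, -1.7, -7.7]])

```text
time_s: 6.73
tcp_pos: [0.4411, -0.3494, 0.1802]
tcp_rot: [[-0.131, 0.991, 0.001], [0.991, 0.131, 0.002], [0.002, 0.001, -1.0]]
wrist_force: [-0.1, -0.2, 1.5]
width: 0.0949
finger_force: 0.0
```

```bash
python3 look.py w4 crank_boss,crank_foot,crank_knob; python3 - <<'E'
from h import *
a=np.radians(98);Rt=toolR([0,0,-1],[np.sin(a),-np.cos(a),0])
goto([.4414,-.352,.063],Rt)
im=cv2.imread("pics/w4.png")
for p in([.4414,-.352,.095],[.451,-.42,.110]): print(proj("wrist",np.array(p)))
print(arm.get_obs()["q"])
E
```

```text
crank_boss [310.7 246.2] 0.76
     [ 0.4409 -0.3489  0.0857] [0.0003 0.0003]
crank_foot [311.6 332.5] 0.36
crank_knob [311.3 330. ] 0.7
     [ 0.4506 -0.4228  0.0754] [0.0002 0.0002]
travel [-0.0037 -0.0007  0.1179] dr [ 0.09 -0.04 -0.29] calls 0.5672667463212099 0.008531419298621098
(np.float64(310.49127127239507), np.float64(254.67358587381503))
(np.float64(310.99744932635093), np.float64(349.05300990020646))
[-43.7996  -2.6475 107.8823   0.0983  74.7377 -51.5364]
```

View pics/w4.png

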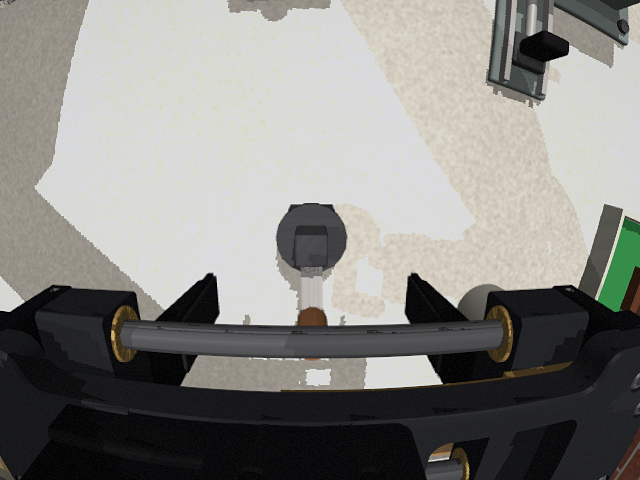

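```bash
python3 - <<'E'
from h import *
im=cv2.imread("pics/w4.png")
cv2.imwrite("pics/w4c.png",cv2.resize(cv2.convertScaleAbs(im[195:285,265:360],alpha=1.8),(760,600),interpolation=cv2.INTER_CUBIC)) # 8x , 6.667y
x=np.array([-.132,.991,0]);y=np.array([.991,.132,0]);c=np.array([.4414,-.351,0])
for h in(.095,.059):
  print(h,[np.round((np.array(proj("wrist",c+.012*(s*x+t*y)+[0,0,h]))-[265,195])*[8,6.667],0) for s,t in((1,1),(1,-1),(-1,-1),(-1,1))])
print("disc",[np.round((np.array(proj("wrist",c+.029*(s*x+t*y)+[0,0,.060]))-[265,195])*[8,6.667],0) for s,t in((1,0),(-1,0),(0,1),(0,-1))])
E
```

```text
0.095 [array([502., 280.]), array([230., 280.]), array([232., 495.]), array([498., 496.])]
0.059 [array([487., 209.]), array([246., 209.]), array([248., 401.]), array([484., 401.])]
disc [array([367.,  70.]), array([366., 535.]), array([654., 309.]), array([ 78., 307.])]
```

View pics/w4c.png

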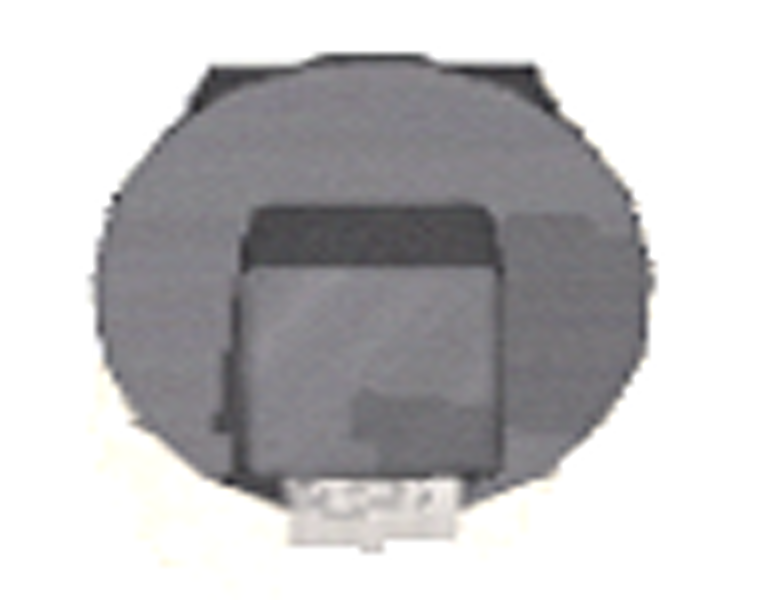

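The boss top is centred at about (311,250) in the wrist picture, and its sides line up with the tool. I'll descend and grip.

>>> send_rows(travel=[[-0.001, 0, 0.03], [-0.001, 0, 0.06], [-0.001, 0, 0.085], [-0.001, 0, 0.105], [-0.001, 0, 0.115]], dr=[[0, 0, 0], [0, 0, 0], [0, 0, 0], [0, 0, 0], [0, 0, 0]])

```text
time_s: 7.35
tcp_pos: [0.4401, -0.348, 0.0627]
tcp_rot: [[-0.134, 0.991, -0.002], [0.991, 0.134, 0.004], [0.004, -0.002, -1.0]]
wrist_force: [-0.7, -0.5, -0.3]
width: 0.095
finger_force: 0.0
```

>>> send_rows(travel=[[0, 0, 0.001], [0, 0, 0.001], [0, 0, 0.001], [0, 0, 0.001], [0, 0, 0.001]], dr=[[0, 0, 0], [0, 0, 0], [0, 0, 0], [0, 0, 0], [0, 0, 0]], claw=255, newtons=40)

```text
time_s: 7.77
tcp_pos: [0.4423, -0.3511, 0.0662]
tcp_rot: [[-0.133, 0.991, 0.003], [0.991, 0.133, -0.001], [-0.001, 0.003, -1.0]]
wrist_force: [0.1, -0.7, 0.2]
width: 0.0668
finger_force: 0.0
```

>>> send_rows(travel=[[0, 0, 0], [0, 0, 0], [0, 0, 0], [0, 0, 0], [0, 0, 0]], dr=[[0, 0, 0], [0, 0, 0], [0, 0, 0], [0, 0, 0], [0, 0, 0]])

```text
time_s: 8.18
tcp_pos: [0.4413, -0.3504, 0.0644]
tcp_rot: [[-0.133, 0.991, 0.001], [0.991, 0.133, 0.001], [0.001, 0.001, -1.0]]
wrist_force: [-0.6, 0.1, 0.7]
width: 0.0337
finger_force: 0.0
```

>>> send_rows(travel=[[0, 0, 0], [0, 0, 0], [0, 0, 0], [0, 0, -0.01], [0, 0, -0.03]], dr=[[0, 0, 0], [0, 0, 0], [0, 0, 0], [0, 0, 0], [0, 0, 0]])

```text
time_s: 8.6
tcp_pos: [0.4389, -0.348, 0.0909]
tcp_rot: [[-0.133, 0.991, -0.005], [0.991, 0.133, 0.007], [0.008, -0.004, -1.0]]
wrist_force: [-0.4, 0.0, -4.6]
width: 0.0238
finger_force: 40.0
```

>>> send_rows(travel=[[0, 0, -0.04], [0, 0, -0.08], [0, 0, -0.12], [0, 0, -0.16], [0, 0, -0.18]], dr=[[0, 0, 0], [0, 0, 0], [0, 0, 0], [0, 0, 0], [0, 0, 0]])

```text
time_s: 9.02
tcp_pos: [0.4421, -0.3514, 0.2807]
tcp_rot: [[-0.133, 0.991, 0.006], [0.991, 0.133, -0.004], [-0.004, 0.005, -1.0]]
wrist_force: [1.1, 0.2, -3.1]
width: 0.0236
finger_force: 40.0
```

```bash
cat >> h.py <<'E'
def axes(yaw):
    z=Ro.from_euler("z",yaw,degrees=True).apply([-.5,0,np.sqrt(.75)]);y=np.cross([0,0,1],z);y/=np.linalg.norm(y);return np.cross(y,z),y,z
TIP=np.array([.501,.0536,.162]);X,Y,Z=axes(-1.6)
def onphi(phi): a=np.radians(phi);return np.cos(a)*X+np.sin(a)*Y
RFIT=np.c_[onphi(317.1),np.cross(-Z,onphi(317.1)),-Z]
E
python3 - <<'E'
from h import *
o=arm.get_obs();print(o["q"],o["tcp_pos"],o["width"],o["finger_force"])
tr,dr=goto(TIP+.1*Z,RFIT);R0=np.array(o["tcp_rot"]);P0=np.array(o["tcp_pos"])
print("quarter",dr/3)
print(RFIT)
E
```

```text
[-43.965   -5.8493 101.2962   0.0809  84.1609 -51.626 ] [ 0.4421 -0.3514  0.2807] 0.023639213892314798 39.97691988945007
travel [0.4018 0.0627 0.0306] dr [-26.71 -14.08 -36.93] calls 1.9604486214420076 1.3324642747911721
quarter [ -8.903   -4.692  -12.3108]
[[-0.6151  0.6097  0.4998]
 [ 0.6982  0.7158 -0.014 ]
 [-0.3663  0.3404 -0.866 ]]
```

>>> send_rows(travel=[[0.04, 0.006, -0.005], [0.08, 0.012, -0.005], [0.12, 0.018, -0.005], [0.16, 0.025, -0.005], [0.2, 0.031, -0.005]], dr=[[-2.7, -1.4, -3.7], [-5.3, -2.8, -7.4], [-8, -4.2, -11.1], [-10.7, -5.6, -14.8], [-13.3, -7, -18.4]])

```text
time_s: 9.43
tcp_pos: [0.4442, -0.1463, 0.2789]
tcp_rot: [[-0.423, 0.87, 0.255], [0.893, 0.447, -0.046], [-0.154, 0.208, -0.966]]
wrist_force: [0.6, 0.3, -4.0]
width: 0.0236
finger_force: 40.0
```

```bash
python3 -c "
from h import *
goto(TIP+.1*Z,RFIT)"
```

```text
travel [0.1816 0.0897 0.0216] dr [-13.42  -7.51 -18.53] calls 0.9790903057557669 0.6725426091353142
```

>>> send_rows(travel=[[0.036, 0.018, 0.004], [0.072, 0.036, 0.009], [0.109, 0.054, 0.013], [0.145, 0.072, 0.017], [0.18, 0.09, 0.022]], dr=[[-2.7, -1.5, -3.7], [-5.4, -3, -7.4], [-8, -4.5, -11.1], [-10.7, -6, -14.8], [-13.4, -7.5, -18.5]])

```text
time_s: 9.85
tcp_pos: [0.4521, 0.0535, 0.2484]
tcp_rot: [[-0.615, 0.61, 0.5], [0.698, 0.716, -0.015], [-0.367, 0.34, -0.866]]
wrist_force: [1.2, 0.3, -3.9]
width: 0.0238
finger_force: 40.0
```

>>> send_rows(travel=[[0, 0, 0], [0, 0, 0], [0, 0, 0], [0, 0, 0], [0, 0, 0]], dr=[[0, 0, 0], [0, 0, 0], [0, 0, 0], [0, 0, 0], [0, 0, 0]])

```text
time_s: 10.27
tcp_pos: [0.4539, 0.0502, 0.2496]
tcp_rot: [[-0.611, 0.614, 0.499], [0.702, 0.712, -0.017], [-0.366, 0.339, -0.867]]
wrist_force: [1.0, 0.5, -4.0]
width: 0.024
finger_force: 40.0
```

```bash
python3 look.py w5 crank_boss,crank_foot,shaft_tip,pin_centre;python3 -c "
from h import *
goto(TIP+.1*Z,RFIT);goto(TIP+.0795*Z,RFIT);o=arm.get_obs();print(o['q'],o['wrist_force'])
print('proj tip',proj('wrist',TIP),'pin',proj('wrist',TIP-.04*Z))
cv2.imwrite('pics/s5.png',vision.capture('scene')[120:320,230:450].repeat(3,0).repeat(3,1))"
```

```text
crank_boss none
     [ 0.4409 -0.3489  0.0857] [0.0003 0.0003]
crank_foot none
shaft_tip [315.1 237.5] 0.9
     [0.4991 0.0545 0.1643] [0.0004 0.0007 0.0004]
pin_centre [314.5 226.3] 0.87
     [0.5221 0.052  0.1267] [0.0014 0.0029 0.0016]
travel [ 0.0049  0.0011 -0.0009] dr [-0.16  0.06 -0.23] calls 0.024373640868302186 0.008023122647574356
travel [0.0049 0.0012 0.0196] dr [-0.16  0.06 -0.23] calls 0.09745635186283995 0.008023122647574356
[  0.382  -42.1466 133.434   -1.3418  58.8094 -44.4585] [ 0.4858  0.6271 -4.4141]
proj tip (np.float64(314.0272415250367), np.float64(239.2959940050448)) pin (np.float64(313.9088824351682), np.float64(227.80291213660746))
```

View pics/w5.png

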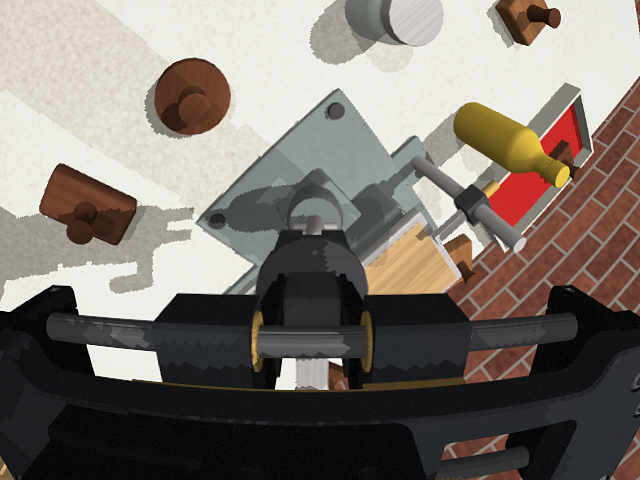

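The wrist view confirms the tip at about (315,238), within 2 px of my model, and the pin line is pointing into a socket gap. I'll centre the crank and insert it.

>>> send_rows(travel=[[0.005, 0.001, 0.005], [0.005, 0.001, 0.01], [0.005, 0.001, 0.015], [0.005, 0.001, 0.02], [0.005, 0.001, 0.02]], dr=[[0, 0, 0], [0, 0, 0], [0, 0, 0], [0, 0, 0], [0, 0, 0]])

```text
time_s: 10.98
tcp_pos: [0.4607, 0.0557, 0.2283]
tcp_rot: [[-0.615, 0.613, 0.496], [0.7, 0.714, -0.016], [-0.364, 0.338, -0.868]]
wrist_force: [-0.2, 0.6, -4.2]
width: 0.0241
finger_force: 40.0
```

>>> send_rows(travel=[[0, 0, 0.006], [0, 0, 0.012], [0, 0, 0.018], [0, 0, 0.024], [0, 0, 0.03]], dr=[[0, 0, 0], [0, 0, 0], [0, 0, 0], [0, 0, 0], [0, 0, 0]])

```text
time_s: 11.4
tcp_pos: [0.4764, 0.0551, 0.2038]
tcp_rot: [[-0.613, 0.612, 0.499], [0.7, 0.714, -0.016], [-0.366, 0.34, -0.866]]
wrist_force: [1.3, -0.8, -3.6]
width: 0.0236
finger_force: 40.0
```

```bash
python3 -c "
from h import *
goto(TIP+.0495*Z,RFIT);goto(TIP+.0145*Z,RFIT);o=arm.get_obs();print(o['q'],o['wrist_force'],o['torque'])"
```

```text
travel [-0.0008 -0.0003 -0.001 ] dr [-0.1   0.04 -0.12] calls 0.006400351141235255 0.004648531058715839
travel [-0.0008 -0.0003  0.034 ] dr [-0.1   0.04 -0.12] calls 0.1636418253483591 0.004648531058715839
[  1.0569 -36.4862 134.7393  -1.8189  51.8336 -43.55  ] [ 1.3012 -0.7625 -3.5505] [0.0647 0.4761 0.0345]
```

>>> send_rows(travel=[[0, 0, 0.004], [0, 0, 0.008], [0, 0, 0.012], [0, 0, 0.016], [0, 0, 0.018]], dr=[[0, 0, 0], [0, 0, 0], [0, 0, 0], [0, 0, 0], [0, 0, 0]])

```text
time_s: 11.82
tcp_pos: [0.4854, 0.0548, 0.1885]
tcp_rot: [[-0.613, 0.612, 0.499], [0.7, 0.714, -0.016], [-0.366, 0.34, -0.866]]
wrist_force: [0.9, -0.3, -2.9]
width: 0.0235
finger_force: 40.0
```

>>> send_rows(travel=[[0, 0, 0.002], [0, 0, 0.004], [0, 0, 0.006], [0, 0, 0.008], [0, 0, 0.01]], dr=[[0, 0, 0], [0, 0, 0], [0, 0, 0], [0, 0, 0], [0, 0, 0]])

```text
time_s: 12.23
tcp_pos: [0.4902, 0.0547, 0.1802]
tcp_rot: [[-0.613, 0.612, 0.499], [0.7, 0.714, -0.016], [-0.366, 0.34, -0.866]]
wrist_force: [0.6, 0.1, -2.9]
width: 0.0239
finger_force: 40.0
```

```bash
python3 -c "
from h import *
goto(TIP+.0145*Z,RFIT);o=arm.get_obs();print(o['wrist_force'],o['torque'])"
```

```text
travel [-0.0007 -0.0004  0.0067] dr [-0.09  0.05 -0.12] calls 0.03225253394624198 0.004406259334006363
[ 0.6444  0.1411 -2.8824] [ 0.087   0.3255 -0.0349]
```

>>> send_rows(travel=[[0, 0, 0.002], [0, 0, 0.003], [0, 0, 0.004], [0, 0, 0.005], [0, 0, 0.006]], dr=[[0, 0, 0], [0, 0, 0], [0, 0, 0], [0, 0, 0], [0, 0, 0]])

```text
time_s: 12.65
tcp_pos: [0.4932, 0.0546, 0.1751]
tcp_rot: [[-0.613, 0.612, 0.499], [0.7, 0.714, -0.016], [-0.366, 0.34, -0.866]]
wrist_force: [-5.4, -0.3, 4.1]
width: 0.0239
finger_force: 40.0
```

>>> send_rows(travel=[[0, 0, 0.001], [0, 0, 0.001], [0, 0, 0.001], [0, 0, 0.002], [0, 0, 0.002]], dr=[[0, 0, 0], [0, 0, 0], [0, 0, 0], [0, 0, 0], [0, 0, 0]])

```text
time_s: 13.07
tcp_pos: [0.4935, 0.0546, 0.175]
tcp_rot: [[-0.614, 0.613, 0.497], [0.7, 0.714, -0.016], [-0.365, 0.338, -0.867]]
wrist_force: [-15.6, -0.6, 10.7]
width: 0.0237
finger_force: 40.0
```

>>> send_rows(travel=[[0, 0, -0.001], [0, 0, -0.001], [0, 0, -0.001], [0, 0, -0.001], [0, 0, -0.001]], dr=[[0, 0, 0], [0, 0, 0], [0, 0, 0], [0, 0, 0], [0, 0, 0]], claw=95)

```text
time_s: 13.48
tcp_pos: [0.4937, 0.0546, 0.1741]
tcp_rot: [[-0.613, 0.612, 0.499], [0.7, 0.714, -0.016], [-0.366, 0.34, -0.866]]
wrist_force: [-0.1, -0.3, 0.5]
width: 0.0517
finger_force: 0.0
```

>>> send_rows(travel=[[0, 0, -0.01], [0, 0, -0.03], [0, 0, -0.055], [0, 0, -0.085], [0, 0, -0.11]], dr=[[0, 0, 0], [0, 0, 0], [0, 0, 0], [0, 0, 0], [0, 0, 0]])

```text
time_s: 13.9
tcp_pos: [0.4377, 0.0563, 0.2715]
tcp_rot: [[-0.613, 0.612, 0.5], [0.7, 0.714, -0.016], [-0.367, 0.34, -0.866]]
wrist_force: [0.9, -0.4, 0.7]
width: 0.0599
finger_force: 0.0
```

```bash
cat >> h.py <<'E'
TIP=np.array([.5007,.0544,.1624])
tt=np.radians(15);RK=toolR([np.sin(tt),0,-np.cos(tt)],Y)
def knob(phi): return TIP+.036*Z+.07*onphi(phi)
def ktcp(phi,up=.003): return knob(phi)+RK[:,2]*(.019-up)
E
python3 -c "
from h import *
o=arm.get_obs();print(o['q'],o['tcp_pos'],o['width'])
print(knob(137.1));goto(ktcp(137.1)-.07*RK[:,2],RK)"
```

```text
[  1.4346 -45.2446 132.9007  -1.8222  62.3781 -43.4983] [0.4377 0.0563 0.2715] 0.059944487644210044
[0.5258 0.006  0.2192]
travel [-0.0806  0.0093  0.0379] dr [ 18.17  -6.46 136.04] calls 0.4305129602100225 3.838012212837419
```

>>> send_rows(travel=[[0, 0, 0], [0, 0, 0], [0, 0, 0], [0, 0, 0], [0, 0, 0]], dr=[[0.9, -0.3, 6.8], [1.8, -0.6, 13.6], [2.7, -1, 20.4], [3.6, -1.3, 27.2], [4.5, -1.6, 34]])

```text
time_s: 14.32
tcp_pos: [0.4383, 0.0564, 0.2702]
tcp_rot: [[-0.138, 0.883, 0.45], [0.978, 0.192, -0.077], [-0.154, 0.429, -0.89]]
wrist_force: [-0.8, 0.5, -0.2]
width: 0.0595
finger_force: 0.0
```

>>> send_rows(travel=[[0, 0, 0], [0, 0, 0], [0, 0, 0], [0, 0, 0], [0, 0, 0]], dr=[[0.9, -0.3, 6.8], [1.8, -0.6, 13.6], [2.7, -1, 20.4], [3.6, -1.3, 27.2], [4.5, -1.6, 34]])

```text
time_s: 14.73
tcp_pos: [0.4384, 0.0565, 0.2701]
tcp_rot: [[0.4, 0.836, 0.376], [0.914, -0.394, -0.096], [0.068, 0.382, -0.922]]
wrist_force: [-0.4, 0.3, -0.6]
width: 0.0592
finger_force: 0.0
```

>>> send_rows(travel=[[0, 0, 0], [0, 0, 0], [0, 0, 0], [0, 0, 0], [0, 0, 0]], dr=[[0.9, -0.3, 6.8], [1.8, -0.6, 13.6], [2.7, -1, 20.4], [3.6, -1.3, 27.2], [4.5, -1.6, 34]])

```text
time_s: 15.15
tcp_pos: [0.4385, 0.0565, 0.2701]
tcp_rot: [[0.816, 0.492, 0.305], [0.533, -0.843, -0.067], [0.224, 0.217, -0.95]]
wrist_force: [0.2, 0.2, 0.3]
width: 0.0598
finger_force: 0.0
```

>>> send_rows(travel=[[0, 0, 0], [0, 0, 0], [0, 0, 0], [0, 0, 0], [0, 0, 0]], dr=[[0.9, -0.3, 6.8], [1.8, -0.6, 13.6], [2.7, -1, 20.4], [3.6, -1.3, 27.2], [4.5, -1.6, 34]])

```text
time_s: 15.57
tcp_pos: [0.4385, 0.0564, 0.2701]
tcp_rot: [[0.965, -0.03, 0.26], [-0.032, -1.0, 0.0], [0.26, -0.009, -0.966]]
wrist_force: [-0.4, -0.1, 0.1]
width: 0.0592
finger_force: 0.0
```

```bash
rm -f rays.pkl; python3 look.py w6 crank_boss,crank_knob,bed_top,gauge_tip,lock_grip; python3 -c "
from h import *
o=arm.get_obs();print(o['q'],o['tcp_pos'])
print('pred boss',proj('wrist',TIP+.027*Z),'knob',proj('wrist',knob(137.1)),'knobtop',proj('wrist',knob(137.1)+.024*Z))
goto(ktcp(137.1)-.07*RK[:,2],RK)"
```

```text
crank_boss [314.6 212.2] 0.8
crank_knob [395.3 160. ] 0.81
bed_top [235.2  60.1] 0.6
gauge_tip [231.1  52. ] 0.83
lock_grip [469.9 106.9] 0.57
[  0.4672 -33.506  124.1012  -0.157   74.3133  91.8545] [0.4385 0.0564 0.2696]
pred boss (np.float64(312.9932521654232), np.float64(212.3762206707441)) knob (np.float64(386.953160810761), np.float64(147.46671150280702)) knobtop (np.float64(394.275116115368), np.float64(158.0134707498168))
travel [0.0724 0.0487 0.0174] dr [ 0.03 -0.09  0.18] calls 0.42760007593331384 0.005823228398541024
```

View pics/w6.png

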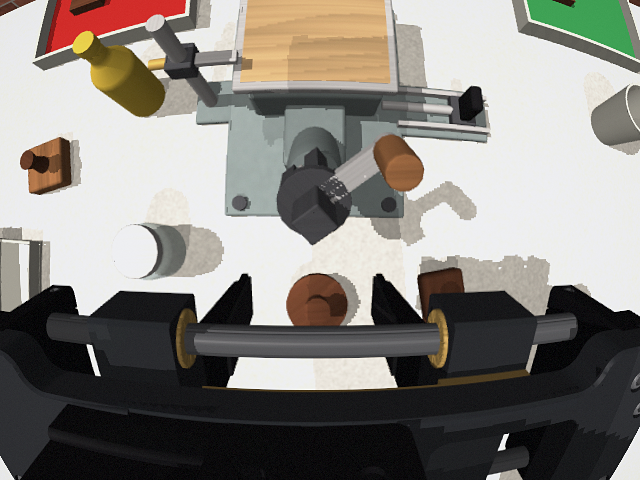

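The knob's end cap is at about (407,172), roughly 8° clockwise of my model, so the crank has dropped through the pin's play. The boss at (314,212) agrees with being fully home.

```bash
python3 -c "
from h import *
for f in (125,129,133): print(f,'knob',proj('wrist',knob(f)),'top',proj('wrist',knob(f)+.024*Z),'bot',proj('wrist',knob(f)-.024*Z))
goto(ktcp(128)-.06*RK[:,2],RK)
for f in range(128,-260,-15):
  d=RK.T@(ktcp(f)-ktcp(128));print(f,np.round(d*1000,1),end=';')"
```

```text
125 knob (np.float64(400.00552388932664), np.float64(164.21487995394182)) top (np.float64(408.3027504326946), np.float64(176.27164678907832)) bot (np.float64(392.99438673502345), np.float64(154.1886720142549))
129 knob (np.float64(396.1877297916212), np.float64(158.42893519108713)) top (np.float64(404.22644980353016), np.float64(169.97951783497098)) bot (np.float64(389.4158767986339), np.float64(148.84685330060168))
133 knob (np.float64(391.8737345144571), np.float64(152.87576353641796)) top (np.float64(399.59110034296975), np.float64(163.92526250909378)) bot (np.float64(385.3919605641553), np.float64(143.73014357799715))
travel [0.0644 0.0562 0.0294] dr [ 0.03 -0.09  0.18] calls 0.43462251715072286 0.005823228398541024
128 [0. 0. 0.];113 [-15.2   9.3   4. ];98 [-32.2  14.2   8.5];83 [-49.9  14.4  13.3];68 [-67.    9.9  17.9];53 [-82.3   0.9  22.1];38 [-94.9 -11.9  25.5];23 [-103.9  -27.6   28. ];8 [-108.6  -45.2   29.4];-7 [-108.7  -63.5   29.6];-22 [-104.3  -81.2   28.5];-37 [-95.6 -97.1  26.3];-52 [ -83.3 -110.2   23.1];-67 [ -68.  -119.5   19.1];-82 [ -51.  -124.4   14.6];-97 [ -33.4 -124.6    9.8];-112 [ -16.3 -120.     5.2];-127 [  -0.9 -111.1    1.1];-142 [ 11.7 -98.3  -2.4];-157 [ 20.6 -82.5  -4.9];-172 [ 25.3 -65.   -6.3];-187 [ 25.5 -46.7  -6.5];-202 [ 21.1 -29.   -5.4];-217 [ 12.4 -13.1  -3.2];-232 [-0.  0.  0.];-247 [-15.2   9.3   4. ];
```

>>> send_rows(travel=[[0.02, 0.02, 0], [0.04, 0.038, 0.01], [0.06, 0.053, 0.02], [0.064, 0.056, 0.029], [0.064, 0.056, 0.029]], dr=[[0, 0, 0], [0, 0, 0], [0, 0, 0], [0, 0, 0], [0, 0, 0]])

```text
time_s: 16.28
tcp_pos: [0.5062, -0.0018, 0.2552]
tcp_rot: [[0.966, -0.026, 0.256], [-0.026, -1.0, -0.0], [0.256, -0.007, -0.967]]
wrist_force: [-0.1, -0.2, -0.7]
width: 0.0598
finger_force: 0.0
```

>>> send_rows(travel=[[0, 0, 0.015], [0, 0, 0.03], [0, 0, 0.043], [0, 0, 0.053], [0, 0, 0.059]], dr=[[0, 0, 0], [0, 0, 0], [0, 0, 0], [0, 0, 0], [0, 0, 0]])

```text
time_s: 16.7
tcp_pos: [0.5208, -0.0004, 0.1991]
tcp_rot: [[0.966, -0.024, 0.258], [-0.024, -1.0, 0.0], [0.258, -0.007, -0.966]]
wrist_force: [0.1, 0.3, 0.3]
width: 0.0595
finger_force: 0.0
```

```bash
python3 -c "
from h import *
goto(ktcp(128),RK);o=arm.get_obs();print(o['tcp_pos'],o['wrist_force'],o['q'])"
```

```text
travel [ 0.0019  0.0008 -0.0001] dr [-0.02  0.05  0.14] calls 0.009925734168365535 0.004232903475164214
[ 0.5208 -0.0004  0.1991] [0.1025 0.3364 0.2987] [ -6.9767 -19.1803 121.1952   2.0343  63.1562  83.7415]
```

>>> send_rows(travel=[[0, 0, 0], [0, 0, 0], [0, 0, 0], [0, 0, 0], [0, 0, 0]], dr=[[0, 0, 0], [0, 0, 0], [0, 0, 0], [0, 0, 0], [0, 0, 0]], claw=255, newtons=25)

```text
time_s: 17.12
tcp_pos: [0.5223, -0.0014, 0.2017]
tcp_rot: [[0.965, -0.025, 0.262], [-0.026, -1.0, -0.0], [0.261, -0.006, -0.965]]
wrist_force: [0.3, -0.2, -1.2]
width: 0.0317
finger_force: 0.0
```

>>> send_rows(travel=[[0, 0, 0], [0, 0, 0], [0, 0, 0], [0, 0, 0], [0, 0, 0]], dr=[[0, 0, 0], [0, 0, 0], [0, 0, 0], [0, 0, 0], [0, 0, 0]])

```text
time_s: 17.53
tcp_pos: [0.5222, -0.0015, 0.2012]
tcp_rot: [[0.965, -0.025, 0.261], [-0.026, -1.0, -0.001], [0.261, -0.006, -0.965]]
wrist_force: [-0.7, -1.5, 3.0]
width: 0.0255
finger_force: 25.0
```

>>> send_rows(travel=[[-0.006, 0.004, 0.001], [-0.011, 0.008, 0.003], [-0.015, 0.01, 0.004], [-0.015, 0.01, 0.004], [-0.015, 0.01, 0.004]], dr=[[0, 0, 0], [0, 0, 0], [0, 0, 0], [0, 0, 0], [0, 0, 0]])

```text
time_s: 17.95
tcp_pos: [0.5081, -0.011, 0.193]
tcp_rot: [[0.965, -0.025, 0.261], [-0.026, -1.0, -0.0], [0.261, -0.007, -0.965]]
wrist_force: [1.4, 2.3, 1.9]
width: 0.0257
finger_force: 25.0
```

```bash
python3 look.py w7 bed_top,gauge_tip; python3 -c "
from h import *
o=arm.get_obs();print(o['tcp_pos'],o['wrist_force'],o['torque'])
p=np.array(o['tcp_pos'])-RK[:,2]*.016-(TIP+.036*Z);print('local knob',p@X,p@Y,p@Z,np.hypot(p@X,p@Y),np.degrees(np.arctan2(p@Y,p@X)))"
```

```text
bed_top [136.4 108.6] 0.65
     [0.6477 0.1264 0.1173] [0.003 0.003]
gauge_tip [127.1  97.5] 0.8
     [0.6522 0.1289 0.1289] [0.0019 0.0019]
[ 0.5082 -0.0109  0.193 ] [1.8482 1.9189 2.3558] [ 0.606  -0.5154  0.1988]
local knob -0.02751992071451043 0.0652198205710746 0.0012643447622514737 0.07078821251773565 112.87762430869901
```

>>> send_rows(travel=[[-0.017, 0.005, 0.0045], [-0.0347, 0.005, 0.0093], [-0.0518, 0.0006, 0.0139], [-0.0671, -0.0084, 0.0181], [-0.0797, -0.0212, 0.0215]], dr=[[0, 0, 0], [0, 0, 0], [0, 0, 0], [0, 0, 0], [0, 0, 0]])

```text
time_s: 18.52
tcp_pos: [0.4383, 0.0112, 0.1508]
tcp_rot: [[0.964, -0.027, 0.265], [-0.027, -1.0, -0.003], [0.265, -0.004, -0.964]]
wrist_force: [17.4, 1.2, -7.5]
width: 0.0259
finger_force: 25.0
```

```bash
cat > st.py <<'E'
from h import *
o=arm.get_obs();print(o['time_s'],o['q'],o['tcp_pos'],o['wrist_force'],o['width'])
p=np.array(o['tcp_pos'])-np.array(o['tcp_rot'])[:,2]*.016-(TIP+.036*Z);print('local knob',p@X,p@Y,p@Z,np.hypot(p@X,p@Y),np.degrees(np.arctan2(p@Y,p@X)))
E
python3 st.py
```

```text
18.5167 [ -6.6036 -30.6363 133.6993   1.7673  61.6736  84.3608] [0.4383 0.0112 0.1508] [17.4326  1.2128 -7.4768] 0.025906834193596077
local knob 0.05475154254349651 0.04498532908418147 7.295399496532276e-05 0.07086191673744376 39.40743822454674
```

>>> send_rows(travel=[[-0.009, -0.0157, 0.0025], [-0.0137, -0.0333, 0.0039], [-0.0138, -0.0516, 0.0041], [-0.0094, -0.0693, 0.003], [-0.0007, -0.0852, 0.0008]], dr=[[0, 0, 0], [0, 0, 0], [0, 0, 0], [0, 0, 0], [0, 0, 0]])

```text
time_s: 18.93
tcp_pos: [0.4372, 0.0955, 0.1483]
tcp_rot: [[0.966, -0.025, 0.255], [-0.024, -1.0, -0.008], [0.256, 0.002, -0.967]]
wrist_force: [2.9, -9.7, -3.3]
width: 0.0257
finger_force: 25.0
```

```bash
python3 st.py
```

```text
18.9333 [  6.9046 -27.9555 132.2093  -2.5523  61.1278  99.2672] [0.4372 0.0955 0.1483] [ 2.8712 -9.7273 -3.3384] 0.0257155447319
local knob 0.05882033472626843 -0.039288315055326595 -0.0004619068313644414 0.07073474024266196 -33.740452437018476
```

Tracking well, so I'll continue to about -112° and look.

>>> send_rows(travel=[[0.0123, -0.0131, -0.0032], [0.0276, -0.0224, -0.0072], [0.0446, -0.0273, -0.0117], [0.0622, -0.0275, -0.0165], [0.0793, -0.0229, -0.0211]], dr=[[0, 0, 0], [0, 0, 0], [0, 0, 0], [0, 0, 0], [0, 0, 0]])

```text
time_s: 19.35
tcp_pos: [0.508, 0.1205, 0.1904]
tcp_rot: [[0.968, -0.024, 0.25], [-0.025, -1.0, 0.003], [0.25, -0.009, -0.968]]
wrist_force: [-7.9, 7.0, 4.9]
width: 0.0256
finger_force: 25.0
```

>>> send_rows(travel=[[0, 0, 0], [0, 0, 0], [0, 0, 0], [0, 0, 0], [0, 0, 0]], dr=[[0, 0, 0], [0, 0, 0], [0, 0, 0], [0, 0, 0], [0, 0, 0]])

```text
time_s: 19.77
tcp_pos: [0.5098, 0.1192, 0.1919]
tcp_rot: [[0.966, -0.025, 0.258], [-0.026, -1.0, 0.001], [0.258, -0.008, -0.966]]
wrist_force: [-2.5, 6.6, 4.4]
width: 0.0257
finger_force: 25.0
```

```bash
python3 st.py; python3 look.py w8 bed_top,gauge_tip
python3 - <<'E'
from h import *
im=cv2.imread("pics/w8.png");s=vision.capture("scene")
cv2.imwrite("pics/s8.png",s)
for q in("bed_top","gauge_tip"):
    m=finder.mark_of(q,"scene");print(q,[(np.round(k["xy"],1),round(k["confidence"],2)) for k in m[:2]])
a=cv2.resize(s[220:295,240:340],(800,600),interpolation=cv2.INTER_CUBIC);b=cv2.imread("pics/scene0.png")
b=cv2.resize(b[220:295,240:340],(800,600),interpolation=cv2.INTER_CUBIC)
cv2.imwrite("pics/s8c.png",cv2.hconcat([cv2.resize(b,(400,300)),cv2.resize(a,(400,300))]))
E
```

```text
19.7667 [  8.4645 -18.1264 121.0976  -2.3856  62.2477 100.7888] [0.5098 0.1192 0.1919] [-2.5373  6.6171  4.3755] 0.02566151560610712
local knob -0.025227661637903187 -0.06486998042386263 0.001388005784339974 0.06960279643741947 -111.25084847178805
bed_top [293.5  84.5] 0.9
     [0.6521 0.129  0.1119] [0.0016 0.0048 0.0033]
gauge_tip [289.1  79.8] 0.6
     [0.6546 0.1314 0.1239] [0.0024 0.0018 0.0011]
bed_top [(array([317.4, 254.9]), 0.89)]
gauge_tip [(array([315.4, 254.1]), 0.55)]
```

```bash
cat > est.py <<'E'
from h import *
import pickle
from scipy.optimize import least_squares
D=pickle.load(open("rays.pkl","rb"))
M=np.array([[0,-.9668,-.2556],[1,0,0],[0,-.2556,.9668]])
R3=toolR([.5,0,-.866],[-.0005,-1,0]);o=np.array([.4299,.0552,.191])+R3@[.0718,0,-.1684];Rc=(R3@M).T
i3=dict(camera_matrix=vision.camera_info("wrist")["camera_matrix"],R=Rc,t=-Rc@o)
G=[ray("wrist",(229.8,55.1),i3)]+[r for _,r in D["gauge_tip"]]
B=[(0,ray("wrist",(233.3,71.2),i3))]+[({"w6":0,"w7":.0009,"w8":.0146}[t],r) for t,r in D["bed_top"]]
g,rg=tri(G);b,rb=tri([(o-[0,0,h],d) for h,(o,d) in B])
print("gauge",g,np.round(rg,4),"bed0",b,np.round(rb,4),"need",g[2]-b[2])
for s in range(4):
    k=[j for j in range(4) if j!=s];g2=tri([G[j] for j in k])[0];b2=tri([(B[j][1][0]-[0,0,B[j][0]],B[j][1][1]) for j in k])[0];print(s,g2,b2,g2[2]-b2[2])
for v,(u,w) in{"scene":((318.5,259.9),(315.1,253)),"scene8":((317.4,254.9),(315.4,254.1))}.items():
    print(v,"proj bed h0",proj("scene",b),"h14.6",proj("scene",b+[0,0,.0146]),"gauge",proj("scene",g))
# post top (w6)
D6=vision.camera_info("wrist")
E
python3 est.py
```

```text
gauge [0.6547 0.1311 0.1237] [0.001  0.0024 0.0018 0.0014] bed0 [0.6514 0.1296 0.1069] [0.0021 0.0047 0.0026 0.0003] need 0.016877409615918035
0 [0.6546 0.1314 0.1239] [0.6494 0.1283 0.1125] 0.011467796954904338
1 [0.6539 0.1312 0.1235] [0.6498 0.1295 0.1065] 0.017025766126914102
2 [0.6573 0.1316 0.1208] [0.6566 0.1307 0.1001] 0.020684962994985664
3 [0.6536 0.13   0.1256] [0.6519 0.1299 0.1062] 0.01941069125982693
scene proj bed h0 (np.float64(317.23963468423324), np.float64(258.24200622160737)) h14.6 (np.float64(317.2061175505568), np.float64(252.83296042342656)) gauge (np.float64(316.7022026232856), np.float64(252.88056028301685))
scene8 proj bed h0 (np.float64(317.23963468423324), np.float64(258.24200622160737)) h14.6 (np.float64(317.2061175505568), np.float64(252.83296042342656)) gauge (np.float64(316.7022026232856), np.float64(252.88056028301685))
```

>>> send_rows(travel=[[0, 0, 0], [0, 0, 0], [0, 0, 0], [0, 0, 0], [0, 0, 0]], dr=[[0, 0, 0], [0, 0, 0], [0, 0, 0], [0, 0, 0], [0, 0, 0]], claw=90)

```text
time_s: 20.48
tcp_pos: [0.5103, 0.1179, 0.1915]
tcp_rot: [[0.966, -0.025, 0.259], [-0.026, -1.0, -0.001], [0.259, -0.005, -0.966]]
wrist_force: [-0.5, -1.1, -0.0]
width: 0.0535
finger_force: 0.0
```

>>> send_rows(travel=[[0, 0, -0.015], [0, 0, -0.035], [0, 0, -0.06], [0, 0, -0.09], [0, 0, -0.12]], dr=[[0, 0, 0], [0, 0, 0], [0, 0, 0], [0, 0, 0], [0, 0, 0]])

```text
time_s: 20.9
tcp_pos: [0.4787, 0.118, 0.3083]
tcp_rot: [[0.966, -0.026, 0.258], [-0.026, -1.0, -0.001], [0.258, -0.006, -0.966]]
wrist_force: [0.5, -0.4, 0.8]
width: 0.0613
finger_force: 0.0
```

```bash
python3 - <<'E'
from h import *
M=np.array([[0,-.9668,-.2556],[1,0,0],[0,-.2556,.9668]]);K=vision.camera_info("wrist")["camera_matrix"]
def inf(p,R):
    o=np.array(p)+R@[.0718,0,-.1684];Rc=(R@M).T;return dict(camera_matrix=K,R=Rc,t=-Rc@o)
i6=inf([.4385,.0564,.2696],RK);i3=inf([.4299,.0552,.191],toolR([.5,0,-.866],[-.0005,-1,0]))
b6=ray("wrist",(208,102),i6);b3=ray("wrist",(207,127),i3)
for o,d in(b6,b3):print("base",o+d*(.015-o[2])/d[2])
print("top tri",tri([ray("wrist",(154,22),i6),ray("wrist",(152,5),i3)]))
P=[.60,.10,.26];Rv=toolR([0,0,-1],Y);goto(P,Rv)
g=np.array([.655,.131,.124])
def cam(P,R):return proj2(P,R)
for nm,P,R in(("over",[.60,.10,.26],Rv),("tilt45",[.50,.12,.27],toolR([.7,0,-.7],[0,-1,0])),("tilt40",[.47,.12,.27],toolR([.64,0,-.77],[0,-1,0]))):
    i=inf(P,R);c=i["R"]@g+i["t"];r=np.hypot(c[0],c[1]);th=np.arctan2(r,c[2]);print(nm,np.array(K)[0,2]+np.array(K)[0,0]*th*c[0]/r,np.array(K)[1,2]+np.array(K)[1,1]*th*c[1]/r,np.linalg.norm(c),"cam",-i["R"].T@i["t"])
print(arm.get_obs()["tcp_pos"],arm.get_obs()["width"])
E
```

```text
base [0.6494 0.1846 0.015 ]
base [0.6461 0.1772 0.015 ]
top tri (array([0.6601, 0.1867, 0.1909]), [0.0006267484717807179, 0.0006267484717807784])
travel [0.1052 0.0151 0.078 ] dr [ -0.33 -14.96   0.1 ] calls 0.633702543152902 0.41809768010823106
over 271.8469911076095 169.423011139754 0.30664816833621106 cam [0.6718 0.098  0.4284]
tilt45 301.02423457560076 210.75389430827116 0.3869769829541461 cam [0.4317 0.12   0.4399]
tilt40 301.30621147219335 168.85480670061037 0.39974403349530885 cam [0.4176 0.12   0.4454]
[0.4787 0.118  0.3083] 0.0613028015367616
```

```bash
rm rays.pkl; python3 look.py v1 bed_top,gauge_tip; python3 -c "
from h import *
goto([.60,.11,.24],toolR([0,0,-1],Y))"
```

```text
bed_top [299.3 101.7] 0.97
gauge_tip [296.7 101. ] 0.97
travel [0.0963 0.0059 0.101 ] dr [ -0.43 -15.42   0.1 ] calls 0.6715014577523742 0.43092857128373124
```

>>> send_rows(travel=[[0.022, 0.001, 0], [0.05, 0.003, 0.02], [0.07, 0.004, 0.045], [0.09, 0.005, 0.07], [0.101, 0.005, 0.095]], dr=[[0, -3, 0], [0, -6, 0], [0, -9, 0], [0, -12, 0], [0, -15, 0]])

```text
time_s: 21.47
tcp_pos: [0.603, 0.11, 0.2401]
tcp_rot: [[1.0, -0.026, -0.002], [-0.026, -1.0, 0.006], [-0.002, -0.006, -1.0]]
wrist_force: [-0.1, 0.1, -0.2]
width: 0.0617
finger_force: 0.0
```

>>> send_rows(travel=[[0, 0, 0], [0, 0, 0], [0, 0, 0], [0, 0, 0], [0, 0, 0]], dr=[[0, 0, 0], [0, 0, 0], [0, 0, 0], [0, 0, 0], [0, 0, 0]])

```text
time_s: 21.88
tcp_pos: [0.6013, 0.1109, 0.2449]
tcp_rot: [[1.0, -0.025, 0.005], [-0.025, -1.0, 0.007], [0.005, -0.007, -1.0]]
wrist_force: [-0.0, -0.4, 0.3]
width: 0.0616
finger_force: 0.0
```

```bash
python3 look.py v2 bed_top,gauge_tip; python3 -c "
from h import *
o=arm.get_obs();print(o['tcp_pos'],o['q'])
R=toolR([-.64,0,-.77],Y);goto([.60,.11,.25],R)"
```

```text
bed_top [284.5 178.2] 0.7
     [0.6506 0.1292 0.1291] [0.002 0.002]
gauge_tip [286.1 175.5] 0.98
     [0.6526 0.13   0.1257] [0.0001 0.0001]
[0.6014 0.1109 0.2445] [ 5.2527  1.1197 97.9833  0.3603 80.6073 96.6133]
travel [-0.0013  0.0009 -0.0055] dr [ -1.29 -39.97  -0.05] calls 0.02763394771899659 1.1170401732832087
```

>>> send_rows(travel=[[0, 0, -0.005], [0, 0, -0.005], [0, 0, -0.005], [0, 0, -0.005], [0, 0, -0.005]], dr=[[-0.2, -7, 0], [-0.4, -14, 0], [-0.6, -21, 0], [-0.9, -28, 0], [-1.1, -35, 0]])

```text
time_s: 22.45
tcp_pos: [0.6021, 0.1108, 0.2498]
tcp_rot: [[0.819, -0.019, -0.574], [-0.022, -1.0, 0.002], [-0.574, 0.011, -0.819]]
wrist_force: [0.4, -0.9, 0.1]
width: 0.0614
finger_force: 0.0
```

>>> send_rows(travel=[[0, 0, 0], [0, 0, 0], [0, 0, 0], [0, 0, 0], [0, 0, 0]], dr=[[0, 0, 0], [0, 0, 0], [0, 0, 0], [0, 0, 0], [0, 0, 0]])

```text
time_s: 22.87
tcp_pos: [0.6012, 0.1109, 0.2503]
tcp_rot: [[0.822, -0.019, -0.568], [-0.022, -1.0, 0.002], [-0.568, 0.011, -0.823]]
wrist_force: [0.6, -0.6, 0.2]
width: 0.0616
finger_force: 0.0
```

```bash
python3 look.py v3 bed_top,gauge_tip; python3 -c "
from h import *
o=arm.get_obs();print(o['tcp_pos'],o['q'],o['wrist_force'])
i=vision.camera_info('wrist');print(-np.array(i['R']).T@np.array(i['t']))
m=finder.outline_of('bed','wrist');print(len(m),[(k['confidence'],k['mask'].sum(),k['xy']) for k in m[:2]])"
```

```text
bed_top [282.6  83. ] 0.56
     [0.6523 0.1288 0.1219] [0.0017 0.0036 0.0021]
gauge_tip [562.2  94. ] 0.6
     [0.665  0.0968 0.2507] [0.0657 0.0241 0.0812]
[0.6013 0.1108 0.2493] [  4.2133  23.1546  77.0043   2.7406 114.5006  95.8818] [-0.6598 -0.7984  0.1718]
[0.7573 0.1091 0.3466]
1 [(0.88, np.int64(30520), [398.9, 59.1])]
```

```bash
python3 - <<'E'
from h import *
vision.capture("scene")
for q in("bed_top","gauge_tip"):
    for c in("scene","wrist"): 
        m=[finder.mark_of(q,c) for _ in range(3)]
        print(q,c,[[(np.round(k["xy"],1),round(k["confidence"],2)) for k in a[:3]] for a in m])
print(proj("wrist",np.array([.6526,.13,.1257])))
b=np.array([.651,.1295,.12])
print(proj("scene",b),proj("scene",b+[.001,0,0]),proj("scene",b+[0,.001,0]),proj("scene",b+[0,0,.001]))
# wood inlay in v2: segment & approx corners
for v in("v1","v2","v3"):
    h=cv2.cvtColor(cv2.imread(f"pics/{v}.png"),cv2.COLOR_BGR2HSV)
    m=cv2.inRange(h,(8,60,120),(25,160,255));m=cv2.morphologyEx(m,cv2.MORPH_OPEN,np.ones((5,5)))
    n,l,s,c=cv2.connectedComponentsWithStats(m);j=1+np.argmax(s[1:,4]);k=(l==j).astype(np.uint8)
    ct=max(cv2.findContours(k,0,1)[0],key=cv2.contourArea);p=cv2.approxPolyDP(ct,6,True)[:,0];print(v,s[j],p.tolist())
E
```

```text
bed_top scene [[(array([318. , 253.3]), 0.78)], [(array([318. , 253.3]), 0.78)], [(array([318. , 253.3]), 0.78)]]
bed_top wrist [[(array([282.6,  83. ]), 0.56)], [(array([282.6,  83. ]), 0.56)], [(array([282.6,  83. ]), 0.56)]]
gauge_tip scene [[(array([317. , 253.8]), 0.69)], [(array([317. , 253.8]), 0.69)], [(array([317. , 253.8]), 0.69)]]
gauge_tip wrist [[(array([562.2,  94. ]), 0.6), (array([275.4,  90.3]), 0.59), (array([297.9, 313.4]), 0.53)], [(array([562.2,  94. ]), 0.6), (array([275.4,  90.3]), 0.59), (array([297.9, 313.4]), 0.53)], [(array([562.2,  94. ]), 0.6), (array([275.4,  90.3]), 0.59), (array([297.9, 313.4]), 0.53)]]
(np.float64(277.3787963981152), np.float64(88.91845427083567))
(np.float64(317.30957531197106), np.float64(253.27648500699783)) (np.float64(317.00267865581486), np.float64(253.4722573308107)) (np.float64(317.646483938913), np.float64(253.45203970916774)) (np.float64(317.30731306700716), np.float64(252.9038929026357))
v1 [  303    11   141   118 14908] [[306, 11], [303, 121], [443, 128], [433, 20]]
v2 [  295    27   186   181 31392] [[298, 27], [295, 201], [474, 207], [479, 43]]
v3 [  288     0   191   113 11227] [[289, 110], [367, 112], [348, 63], [361, 31], [393, 22], [439, 38], [478, 10], [476, 0], [288, 0]]
```

```bash
cat > m.py <<'E'
from h import *
import pickle
D=pickle.load(open("rays.pkl","rb"))
M=np.array([[0,-.9668,-.2556],[1,0,0],[0,-.2556,.9668]]);K=vision.camera_info("wrist")["camera_matrix"]
i3=vision.camera_info("wrist")
def inf(t,R):
    o=[r for n,r in D["bed_top"] if n==t][0][0];Rc=(R@M).T;return dict(camera_matrix=K,R=Rc,t=-Rc@o)
q=np.cos
def rot(c0,c1,c2): return Ro.from_matrix(np.array([c0,c1,c2])).as_matrix()
I={"v1":inf("v1",rot([.966,-.026,.258],[-.026,-1,-.001],[.258,-.006,-.966])),"v2":inf("v2",rot([1,-.025,.005],[-.025,-1,.007],[.005,-.007,-1])),"v3":i3}
P={"gauge":{"v1":(296.7,101.0),"v2":(286.1,175.5),"v3":(275.4,90.3)},"bed":{"v1":(299.3,101.7),"v2":(284.5,178.2),"v3":(282.6,83)},
"nearL":{"v1":(303,121),"v2":(295,201),"v3":(289,110)},"nearR":{"v1":(443,128),"v2":(474,207)},"farL":{"v1":(306,11),"v2":(298,27)},"farR":{"v1":(433,20),"v2":(479,43)}}
for n,d in P.items():
    print(n,*tri([ray("wrist",u,I[v]) for v,u in d.items()]))
print("scene repeats")
for _ in range(4):
    vision.capture("scene");print([np.round(finder.mark_of(k,"scene")[0]["xy"],1) for k in("bed_top","gauge_tip")])
E
python3 m.py
```

```text
gauge [0.6523 0.1306 0.1267] [0.0005137800645102291, 0.0003809335799394325, 0.0006846145049045545]
bed [0.6526 0.1289 0.1206] [0.0016465157728623137, 0.004060163493266905, 0.0025593385134940598]
nearL [0.6321 0.1242 0.1185] [0.0003175353861325192, 0.0007283312254789179, 0.0005098387630313086]
nearR [ 0.6253 -0.0256  0.1209] [0.0004389448724101553, 0.0004389448724101807]
farL [0.7732 0.1183 0.1193] [0.00017432779068866154, 0.00017432779068867]
farR [ 0.767  -0.0327  0.119 ] [0.0003431058762712882, 0.0003431058762713582]
scene repeats
[array([320.3, 255.2]), array([317.3, 252.7])]
[array([319.7, 255.8]), array([318.7, 252.3])]
[array([319.8, 253.8]), array([313.9, 251.5])]
[array([316.4, 254.8]), array([314.9, 253.4])]
```

```bash
cat > avg.py <<'E'
import sys,pickle,os
from h import *
n=int(sys.argv[1]);tag=sys.argv[2]
i=vision.camera_info("wrist");g0=np.array(proj("wrist",np.array([.6525,.1305,.125])));b0=np.array(proj("wrist",np.array([.6515,.129,.12])))
out={"gauge_tip":[],"bed_top":[]}
for _ in range(n):
    im=vision.capture("wrist")
    for q,p0 in(("gauge_tip",g0),("bed_top",b0)):
        m=[np.array(k["xy"]) for k in finder.mark_of(q,"wrist") if np.linalg.norm(np.array(k["xy"])-p0)<14]
        if m: out[q].append(m[0])
cv2.imwrite(f"pics/{tag}.png",im)
h=cv2.cvtColor(im,cv2.COLOR_BGR2HSV);m=cv2.inRange(h,(8,60,120),(25,160,255));m=cv2.morphologyEx(m,cv2.MORPH_OPEN,np.ones((5,5)))
nn,l,s,c=cv2.connectedComponentsWithStats(m);j=1+np.argmax(s[1:,4]);ct=max(cv2.findContours((l==j).astype(np.uint8),0,1)[0],key=cv2.contourArea)
p=cv2.approxPolyDP(ct,6,True)[:,0];w0=np.array(proj("wrist",np.array([.6321,.1242,.1195])));p=p[np.argmin(np.linalg.norm(p-w0,axis=1))]
A=pickle.load(open("avg.pkl","rb")) if os.path.exists("avg.pkl") else {}
A[tag]=dict(info=i,g=np.array(out["gauge_tip"]),b=np.array(out["bed_top"]),w=p);pickle.dump(A,open("avg.pkl","wb"))
for k,v in out.items():v=np.array(v);print(k,len(v),v.mean(0),v.std(0))
print("wood",p,w0,"t",arm.get_obs()["time_s"])
if len(A)>1:
    for k in"gbw":print(k,*tri([ray("wrist",np.mean(a[k],0) if k!="w" else a[k],a["info"]) for a in A.values()]))
E
python3 avg.py 6 a3; python3 -c "
from h import *
goto([.57,.12,.25],toolR([.64,0,-.77],Y))"
```

```text
gauge_tip 6 [276.7667  88.3   ] [1.3212 0.6377]
bed_top 6 [279.1333  85.85  ] [0.838  0.6922]
wood [288 111] [288.5804 111.1263] t 25.2167
travel [-0.0275 -0.0087  0.0161] dr [ 1.57 74.66 -0.11] calls 0.15864030415111519 2.0858024282646985
```

>>> send_rows(travel=[[0, 0, -0.01], [0, 0, -0.02], [0, -0.005, -0.02], [0, -0.009, -0.02], [0, -0.009, -0.02]], dr=[[0.1, 7, 0], [0.3, 14, 0], [0.5, 21, 0], [0.6, 28, 0], [0.8, 35, 0]])

```text
time_s: 25.63
tcp_pos: [0.6141, 0.1202, 0.2657]
tcp_rot: [[1.0, -0.023, 0.01], [-0.023, -1.0, 0.002], [0.01, -0.002, -1.0]]
wrist_force: [-0.1, -0.1, 0.8]
width: 0.0618
finger_force: 0.0
```

>>> send_rows(travel=[[0, 0, 0], [0, 0, 0], [0, 0, 0], [0, 0, 0], [0, 0, 0]], dr=[[0.1, 7, 0], [0.3, 14, 0], [0.5, 21, 0], [0.6, 28, 0], [0.8, 35, 0]])

```text
time_s: 26.05
tcp_pos: [0.6133, 0.1198, 0.2658]
tcp_rot: [[0.813, -0.019, 0.581], [-0.024, -1.0, 0.002], [0.581, -0.015, -0.814]]
wrist_force: [-0.8, -0.3, 0.3]
width: 0.0612
finger_force: 0.0
```

>>> send_rows(travel=[[0, 0, 0], [0, 0, 0], [0, 0, 0], [0, 0, 0], [0, 0, 0]], dr=[[0, 0, 0], [0, 0, 0], [0, 0, 0], [0, 0, 0], [0, 0, 0]])

```text
time_s: 26.47
tcp_pos: [0.6151, 0.1196, 0.2662]
tcp_rot: [[0.817, -0.02, 0.576], [-0.025, -1.0, 0.001], [0.576, -0.015, -0.817]]
wrist_force: [0.8, -1.6, 0.7]
width: 0.0614
finger_force: 0.0
```

```bash
python3 avg.py 6 a4; python3 st.py
```

```text
gauge_tip 6 [300.5167 285.9667] [0.9616 2.34  ]
bed_top 6 [301.8667 288.1   ] [1.6028 1.6052]
wood [309 310] [308.3858 309.3424] t 27.3667
g [0.6541 0.1304 0.128 ] [0.0002527486996212809, 0.00025274869962123986]
b [0.6534 0.1293 0.1229] [0.00033870471379832996, 0.0003387047137982944]
w [0.6337 0.1241 0.1222] [0.00035399108685887383, 0.00035399108685888944]
27.3667 [  8.3365 -17.7418 118.0188  -6.688   45.1184 102.9586] [0.6131 0.1197 0.2639] [-0.1362  0.3571 -0.09  ] 0.06180047222312873
local knob -0.14509671308301383 -0.0680968129477641 0.012536996832943353 0.1602817272215932 -154.85838801379595
```

```bash
cat > prof.py <<'E'
import sys,pickle
from h import *
from scipy.signal import find_peaks
A=pickle.load(open("avg.pkl","rb"))
def pj(i,X):
    K=np.array(i["camera_matrix"]);c=X@np.array(i["R"]).T+np.array(i["t"]);r=np.hypot(c[:,0],c[:,1]);th=np.arctan2(r,c[:,2])
    return K[0,2]+K[0,0]*th*c[:,0]/r,K[1,2]+K[1,1]*th*c[:,1]/r
yw=np.radians(-2.2)
def prof(tag,x0,x1,ys,z,thr=6):
    im=cv2.cvtColor(cv2.imread(f"pics/{tag}.png"),cv2.COLOR_BGR2GRAY).astype(np.float32);i=A[tag]["info"];s=np.arange(x0,x1,.00025);P=[]
    for y in ys:
        X=np.c_[s-(y-.13)*np.tan(yw),np.full_like(s,y),np.full_like(s,z)];u,v=pj(i,X);P.append(cv2.remap(im,u.astype(np.float32)[None],v.astype(np.float32)[None],1)[0])
    p=np.median(P,0);p=cv2.GaussianBlur(p[None],(0,0),3)[0];g=np.gradient(p)*4
    k,_=find_peaks(abs(g),height=thr/2);o=-np.array(i["R"]).T@np.array(i["t"])
    print(tag,"x(mm@z)",[(round(s[j]*1000,1),round(float(g[j]),1)) for j in k],"levels",np.round(p[::24]).astype(int).tolist(),"slope dx/dz",round((o[0]-.654)/(o[2]-z),3))
if __name__=="__main__":
    for t in sys.argv[1:]:
        print("gauge");prof(t,.625,.685,np.arange(.137,.150,.001),.125)
    for t in sys.argv[1:]:
        print("bed near edge");prof(t,.600,.645,np.arange(.085,.118,.002),.120)
E
python3 prof.py a3 a4
```

```text
gauge
a3 x(mm@z) [(np.float64(627.0), -7.9), (np.float64(629.2), 11.9), (np.float64(632.7), 12.2), (np.float64(635.0), -11.5), (np.float64(639.2), 13.2), (np.float64(645.5), -37.2), (np.float64(659.0), -14.1), (np.float64(662.2), 65.3), (np.float64(670.5), -43.7), (np.float64(684.0), -28.8)] levels [181, 190, 196, 230, 137, 136, 109, 230, 152, 154, 106] slope dx/dz 0.473
gauge
a4 x(mm@z) [(np.float64(628.5), -24.9), (np.float64(641.5), 30.9), (np.float64(647.2), -29.8), (np.float64(649.5), 7.0), (np.float64(663.0), 25.3), (np.float64(680.2), -10.1)] levels [169, 107, 108, 166, 107, 110, 111, 166, 166, 163, 145] slope dx/dz -0.244
bed near edge
a3 x(mm@z) [(np.float64(624.7), 32.6), (np.float64(631.5), -8.0)] levels [129, 129, 128, 128, 144, 208, 187, 188] slope dx/dz 0.463
bed near edge
a4 x(mm@z) [(np.float64(605.5), 7.3), (np.float64(609.5), -6.9), (np.float64(612.0), -10.3), (np.float64(613.7), 4.5), (np.float64(615.5), -6.9), (np.float64(618.2), -5.3), (np.float64(625.2), 45.3), (np.float64(629.2), -3.2), (np.float64(633.0), -11.8)] levels [84, 107, 83, 62, 95, 203, 180, 177] slope dx/dz -0.241
```

```bash
python3 - <<'E'
import m_ as _m
E
sed -n '1,11p' m.py > mi.py; python3 - <<'E'
from mi import I
import prof,numpy as np
for t in("v1","v2"): prof.A[t]=dict(info=I[t])
for t in("v1","v2","a3","a4"):
    print("gauge");prof.prof(t,.635,.680,np.arange(.137,.150,.001),.130,10)
for t in("v1","v2","a3","a4"):
    print("bed");prof.prof(t,.610,.645,np.arange(.085,.118,.002),.120,10)
E
```

```text
Traceback (most recent call last):
ModuleNotFoundError: No module named 'm_'
Traceback (most recent call last):
  File "mi.py", line 11
    P={"gauge":{"v1":(296.7,101.0),"v2":(286.1,175.5),"v3":(275.4,90.3)},"bed":{"v1":(299.3,101.7),"v2":(284.5,178.2),"v3":(282.6,83)},
      ^
SyntaxError: '{' was never closed
```

```bash
sed -n '1,10p' m.py > mi.py; python3 - <<'E'
from mi import I
import prof,numpy as np
for t in("v1","v2"): prof.A[t]=dict(info=I[t])
for t in("v1","v2","a3","a4"):
    print("gauge");prof.prof(t,.635,.680,np.arange(.137,.150,.001),.130,10)
for t in("v1","v2","a3","a4"):
    print("bed");prof.prof(t,.610,.645,np.arange(.085,.118,.002),.120,10)
E
```

```text
gauge
v1 x(mm@z) [(np.float64(641.5), -31.3), (np.float64(644.2), 21.5), (np.float64(657.5), 14.0)] levels [149, 123, 117, 113, 146, 146, 144, 144] slope dx/dz -0.417
gauge
v2 x(mm@z) [(np.float64(638.2), -8.7), (np.float64(645.5), -13.7), (np.float64(659.2), -19.7), (np.float64(665.2), 31.6), (np.float64(678.2), -17.5)] levels [172, 165, 143, 140, 129, 131, 168, 167] slope dx/dz 0.064
gauge
a3 x(mm@z) [(np.float64(648.0), -42.5), (np.float64(661.2), -14.2), (np.float64(664.5), 66.2), (np.float64(672.5), -44.1)] levels [235, 237, 225, 137, 137, 199, 231, 153] slope dx/dz 0.484
gauge
a4 x(mm@z) [(np.float64(640.5), 30.9), (np.float64(646.0), -28.2), (np.float64(648.2), 5.9), (np.float64(661.7), 26.1), (np.float64(678.7), -9.9)] levels [108, 152, 112, 110, 112, 167, 166, 164] slope dx/dz -0.248
bed
v1 x(mm@z) [(np.float64(613.5), 8.1), (np.float64(618.7), -8.7), (np.float64(622.2), 36.0), (np.float64(630.5), -6.0)] levels [51, 79, 111, 184, 181, 180] slope dx/dz -0.406
bed
v2 x(mm@z) [(np.float64(621.7), -5.2), (np.float64(624.0), 35.6)] levels [144, 142, 138, 207, 203, 193] slope dx/dz 0.062
bed
a3 x(mm@z) [(np.float64(624.7), 32.6), (np.float64(631.5), -8.0)] levels [128, 128, 127, 205, 190, 189] slope dx/dz 0.463
bed
a4 x(mm@z) [(np.float64(612.0), -10.3), (np.float64(615.5), -6.9), (np.float64(618.2), -5.3), (np.float64(625.2), 45.3), (np.float64(633.0), -11.8)] levels [94, 72, 62, 206, 185, 174] slope dx/dz -0.241
```

```bash
cat > w.py <<'E'
from mi import inf,M,K
from h import *
import prof
def mk(p,R):
    o=np.array(p)+R@[.0718,0,-.1684];Rc=(R@M).T;return dict(camera_matrix=K,R=Rc,t=-Rc@o)
prof.A["w3"]=dict(info=mk([.4299,.0552,.191],toolR([.5,0,-.866],[-.0005,-1,0])))
prof.A["w6"]=dict(info=mk([.4385,.0564,.2696],toolR([.26,0,-.966],[-.031,-1,0])))
prof.A["w8"]=dict(info=mk([.5098,.1192,.1919],toolR([.258,.001,-.966],[-.0255,-1,0])))
if __name__=="__main__":
    for t in("w3","w6","w8"): print("gauge");prof.prof(t,.62,.680,np.arange(.137,.150,.001),.130,10)
    for t,z in(("w3",.106),("w6",.106),("w8",.120)): print("bed");prof.prof(t,.605,.645,np.arange(.085,.118,.002),z,10)
E
python3 w.py
```

```text
gauge
w3 x(mm@z) [(np.float64(634.0), -61.1), (np.float64(640.2), 18.8), (np.float64(653.7), 40.8)] levels [231, 237, 238, 93, 136, 134, 237, 236, 237, 237, 237] slope dx/dz -1.014
gauge
w6 x(mm@z) [(np.float64(621.7), 60.7), (np.float64(640.0), -68.4), (np.float64(643.5), 24.9), (np.float64(656.7), 36.3)] levels [86, 229, 227, 228, 121, 136, 154, 225, 229, 237, 236] slope dx/dz -0.592
gauge
w8 x(mm@z) [(np.float64(621.0), 20.9), (np.float64(633.0), 5.8), (np.float64(635.5), 9.1), (np.float64(641.7), -56.8), (np.float64(644.7), 24.1), (np.float64(658.2), 49.4)] levels [113, 144, 143, 172, 73, 113, 115, 222, 224, 220, 226] slope dx/dz -0.487
bed
w3 x(mm@z) [(np.float64(609.2), -8.4), (np.float64(619.5), 29.4), (np.float64(628.7), -11.1), (np.float64(630.7), 8.3)] levels [104, 82, 101, 205, 191, 193, 194] slope dx/dz -0.923
bed
w6 x(mm@z) [(np.float64(613.0), 6.9), (np.float64(617.5), -5.5), (np.float64(621.7), 38.4), (np.float64(630.0), -7.9)] levels [51, 52, 75, 175, 206, 199, 199] slope dx/dz -0.551
bed
w8 x(mm@z) [(np.float64(613.7), 8.8), (np.float64(619.5), -9.0), (np.float64(623.0), 35.5), (np.float64(631.2), -8.6), (np.float64(633.0), 6.6)] levels [51, 50, 82, 116, 183, 179, 179] slope dx/dz -0.467
```

```bash
python3 - <<'E'
from h import *
for c in("wrist","scene"):
    vision.capture(c);m=finder.mark_of("crank_knob",c);print(c,[(np.round(k["xy"],1),round(k["confidence"],2)) for k in m[:2]])
    for f in(-111,-103,-95): print(f,np.round(proj(c,knob(f)),1))
R=RK;goto(ktcp(-103)-.06*RK[:,2],RK);print(arm.get_obs()["time_s"])
E
```

```text
wrist []
-111 [316.3 479.3]
-103 [311.6 488.8]
-95 [309.3 498.1]
scene [(array([366.3, 196.3]), 0.82)]
-111 [356.6 193.6]
-103 [359.7 194.6]
-95 [362.5 195.4]
travel [-0.1149 -0.0003 -0.0563] dr [ -0.56 -20.07   0.16] calls 0.6150013621736791 0.560987483737612
27.5667
```

```bash
python3 -c "
from h import *
goto(ktcp(-97)-.09*RK[:,2],RK)"
```

```text
travel [-0.1118 -0.0018 -0.0851] dr [ -0.56 -20.07   0.16] calls 0.6753339640472182 0.560987483737612
```

>>> send_rows(travel=[[-0.02, 0, -0.03], [-0.045, 0, -0.06], [-0.07, 0, -0.085], [-0.1, 0, -0.085], [-0.13, 0, -0.085]], dr=[[0, -4, 0], [0, -8, 0], [-0.3, -12, 0], [-0.4, -16, 0], [-0.5, -20, 0]])

```text
time_s: 27.98
tcp_pos: [0.4578, 0.1231, 0.2617]
tcp_rot: [[0.965, -0.023, 0.263], [-0.024, -1.0, 0.002], [0.263, -0.008, -0.965]]
wrist_force: [0.1, -0.4, -0.4]
width: 0.0617
finger_force: 0.0
```

>>> send_rows(travel=[[0, 0, 0], [0, 0, 0], [0, 0, 0], [0, 0, 0], [0, 0, 0]], dr=[[0, 0, 0], [0, 0, 0], [0, 0, 0], [0, 0, 0], [0, 0, 0]])

```text
time_s: 28.4
tcp_pos: [0.4588, 0.1227, 0.2595]
tcp_rot: [[0.965, -0.023, 0.261], [-0.024, -1.0, 0.001], [0.261, -0.007, -0.965]]
wrist_force: [0.3, -0.1, -0.1]
width: 0.0617
finger_force: 0.0
```

```bash
python3 - <<'E'
from h import *
for j in range(2):
    vision.capture("wrist");m=finder.mark_of("crank_knob","wrist");print([(np.round(k["xy"],1),round(k["confidence"],2)) for k in m[:2]])
for f in(-111,-103,-97,-91): print(f,np.round(proj("wrist",knob(f)),1))
goto(ktcp(-97)-.03*RK[:,2],RK);goto(ktcp(-97),RK);print(arm.get_obs()["time_s"])
E
```

```text
[(array([307.1, 247. ]), 0.77)]
[(array([308.6, 245.5]), 0.6)]
-111 [315.3 209.1]
-103 [310.8 222.3]
-97 [308.8 232.2]
-91 [308.1 242. ]
travel [ 0.0166 -0.0018  0.0538] dr [-0.03 -0.1   0.16] calls 0.2709152352401184 0.005324866643557455
travel [ 0.0166 -0.0018  0.0838] dr [-0.03 -0.1   0.16] calls 0.4108252316421457 0.005324866643557455
28.6
```

>>> send_rows(travel=[[0.0085, -0.002, 0.02], [0.0085, -0.002, 0.045], [0.0085, -0.002, 0.065], [0.0085, -0.002, 0.078], [0.0085, -0.002, 0.085]], dr=[[0, 0, 0], [0, 0, 0], [0, 0, 0], [0, 0, 0], [0, 0, 0]])

```text
time_s: 29.02
tcp_pos: [0.4876, 0.1243, 0.1763]
tcp_rot: [[0.966, -0.023, 0.257], [-0.024, -1.0, -0.0], [0.257, -0.006, -0.966]]
wrist_force: [-0.8, 0.4, -0.7]
width: 0.0617
finger_force: 0.0
```

>>> send_rows(travel=[[0, 0, 0], [0, 0, 0], [0, 0, 0], [0, 0, 0], [0, 0, 0]], dr=[[0, 0, 0], [0, 0, 0], [0, 0, 0], [0, 0, 0], [0, 0, 0]], claw=255, newtons=25)

```text
time_s: 29.43
tcp_pos: [0.4889, 0.1247, 0.1803]
tcp_rot: [[0.965, -0.023, 0.262], [-0.024, -1.0, 0.001], [0.262, -0.007, -0.965]]
wrist_force: [0.5, -0.4, 0.3]
width: 0.0336
finger_force: 0.0
```

>>> send_rows(travel=[[0, 0, 0], [0, 0, 0], [0, 0, 0], [0, 0, 0], [0, 0, 0]], dr=[[0, 0, 0], [0, 0, 0], [0, 0, 0], [0, 0, 0], [0, 0, 0]])

```text
time_s: 29.85
tcp_pos: [0.4886, 0.1248, 0.1797]
tcp_rot: [[0.965, -0.023, 0.261], [-0.024, -1.0, 0.001], [0.261, -0.007, -0.965]]
wrist_force: [-2.1, 2.3, 4.8]
width: 0.0254
finger_force: 25.0
```

```bash
python3 st.py; python3 - <<'E'
from h import *
o=arm.get_obs();p=np.array(o['tcp_pos'])-np.array(o['tcp_rot'])[:,2]*.016-(TIP+.036*Z);f0=np.degrees(np.arctan2(p@Y,p@X));R=np.array(o['tcp_rot'])
for f in range(-105,-226,-15): print(f,np.round(R.T@(ktcp(f)-np.array(o['tcp_pos']))*1000,1),end="; ")
E
```

```text
29.85 [  9.6556 -20.523  124.1043  -2.7894  61.5177 102.0413] [0.4886 0.1248 0.1797] [-2.1243  2.336   4.7655] 0.025422368214780968
local knob -0.0005456187404062959 -0.06992054457125156 0.001445835729848036 0.06992267338246057 -90.44709343616405
-105 [17.3  2.3 -3.1]; -120 [33.6  9.3 -7.5]; -135 [ 47.6  20.5 -11.3]; -150 [ 58.3  35.  -14.3]; -165 [ 65.   51.9 -16.3]; -180 [ 67.3  70.  -17. ]; -195 [ 64.9  88.1 -16.6]; -210 [ 58.1 105.  -14.9]; -225 [ 47.3 119.5 -12.2];
```

>>> send_rows(travel=[[0.0173, 0.0023, -0.0036], [0.0336, 0.0093, -0.0075], [0.0476, 0.0205, -0.0113], [0.0583, 0.035, -0.0143], [0.065, 0.0519, -0.0163]], dr=[[0, 0, 0], [0, 0, 0], [0, 0, 0], [0, 0, 0], [0, 0, 0]])

```text
time_s: 30.27
tcp_pos: [0.5479, 0.073, 0.2148]
tcp_rot: [[0.964, -0.021, 0.265], [-0.024, -1.0, 0.006], [0.265, -0.012, -0.964]]
wrist_force: [-2.9, 6.4, 7.6]
width: 0.0254
finger_force: 25.0
```

>>> send_rows(travel=[[0.0023, 0.0181, -0.0007], [-0.0001, 0.0362, -0.0003], [-0.0069, 0.0531, 0.0014], [-0.0177, 0.0676, 0.0041], [-0.0177, 0.0676, 0.0041]], dr=[[0, 0, 0], [0, 0, 0], [0, 0, 0], [0, 0, 0], [0, 0, 0]])

```text
time_s: 30.68
tcp_pos: [0.5293, 0.0019, 0.2049]
tcp_rot: [[0.964, -0.025, 0.266], [-0.026, -1.0, -0.001], [0.266, -0.005, -0.964]]
wrist_force: [-0.5, -0.6, 8.2]
width: 0.0253
finger_force: 25.0
```

>>> send_rows(travel=[[0, 0, 0], [0, 0, 0], [0, 0, 0], [0, 0, 0], [0, 0, 0]], dr=[[0, 0, 0], [0, 0, 0], [0, 0, 0], [0, 0, 0], [0, 0, 0]])

```text
time_s: 31.1
tcp_pos: [0.5301, 0.0028, 0.2053]
tcp_rot: [[0.964, -0.023, 0.266], [-0.024, -1.0, -0.002], [0.266, -0.004, -0.964]]
wrist_force: [-0.2, -2.5, 8.6]
width: 0.0259
finger_force: 25.0
```

```bash
python3 st.py; cat > snap.py <<'E'
import sys,pickle
import w,prof
from h import *
t=sys.argv[1];i=vision.camera_info("wrist");cv2.imwrite(f"pics/{t}.png",vision.capture("wrist"));prof.A[t]=dict(info=i)
A=pickle.load(open("avg.pkl","rb"));A[t]=dict(info=i);pickle.dump(A,open("avg.pkl","wb"))
prof.prof(t,.625,.680,np.arange(.137,.150,.001),.130,10);prof.prof(t,.610,.645,np.arange(.085,.118,.002),.130,10)
E
python3 snap.py b1
```

```text
31.1 [ -6.3705 -18.3823 120.054    1.7723  62.9861  84.4059] [0.5301 0.0028 0.2053] [-0.2342 -2.5184  8.6155] 0.02587727803610675
local knob -0.052182904696471896 0.05079651327835748 0.0012502425803715713 0.07282404344582506 135.77131508425475
b1 x(mm@z) [(np.float64(640.0), 46.1), (np.float64(642.2), -36.8), (np.float64(644.7), 25.4), (np.float64(658.0), 45.6)] levels [82, 72, 64, 101, 137, 139, 237, 237, 237, 237] slope dx/dz -0.39
b1 x(mm@z) [(np.float64(616.5), -27.6), (np.float64(619.0), -9.7), (np.float64(622.0), 44.0), (np.float64(630.0), -10.5)] levels [175, 149, 145, 222, 204, 204] slope dx/dz -0.39
```

>>> send_rows(travel=[[0, 0, 0], [0, 0, 0], [0, 0, 0], [0, 0, 0], [0, 0, 0]], dr=[[0, 0, 0], [0, 0, 0], [0, 0, 0], [0, 0, 0], [0, 0, 0]], claw=90)

```text
time_s: 31.57
tcp_pos: [0.5276, 0.0041, 0.2012]
tcp_rot: [[0.966, -0.023, 0.259], [-0.024, -1.0, 0.001], [0.259, -0.007, -0.966]]
wrist_force: [-0.4, 1.1, -0.3]
width: 0.0531
finger_force: 0.0
```

>>> send_rows(travel=[[0, 0, -0.015], [0, 0, -0.035], [0, 0, -0.06], [0, 0, -0.08], [0, 0, -0.09]], dr=[[0, 0, 0], [0, 0, 0], [0, 0, 0], [0, 0, 0], [0, 0, 0]])

```text
time_s: 31.98
tcp_pos: [0.5052, 0.0039, 0.2921]
tcp_rot: [[0.964, -0.023, 0.264], [-0.024, -1.0, 0.0], [0.264, -0.006, -0.965]]
wrist_force: [-0.6, 1.1, -0.4]
width: 0.0617
finger_force: 0.0
```

```bash
python3 -c "
from h import *
goto([.58,.11,.25],toolR([-.77,0,-.64],Y))"
```

```text
travel [ 0.0585 -0.1075  0.0603] dr [ -1.37 -65.55  -0.3 ] calls 0.656205048023027 1.8313903369025712
```

>>> send_rows(travel=[[0.02, -0.02, 0], [0.04, -0.045, 0.01], [0.058, -0.07, 0.03], [0.058, -0.095, 0.05], [0.058, -0.1075, 0.06]], dr=[[-0.1, -7, 0], [-0.3, -14, 0], [-0.4, -21, -0.1], [-0.6, -28, -0.1], [-0.7, -35, -0.2]])

```text
time_s: 32.4
tcp_pos: [0.5791, 0.1125, 0.2446]
tcp_rot: [[0.937, -0.017, -0.348], [-0.018, -1.0, 0.001], [-0.348, 0.005, -0.938]]
wrist_force: [0.2, -0.4, 0.2]
width: 0.0621
finger_force: 0.0
```

>>> send_rows(travel=[[0, 0, 0], [0, 0, 0], [0, 0, 0], [0, 0, 0], [0, 0, 0]], dr=[[-0.1, -7, 0], [-0.3, -14, 0], [-0.4, -21, -0.1], [-0.6, -27, -0.1], [-0.7, -30.5, -0.2]])

```text
time_s: 32.82
tcp_pos: [0.579, 0.1099, 0.2435]
tcp_rot: [[0.63, -0.009, -0.777], [-0.016, -1.0, -0.001], [-0.776, 0.014, -0.63]]
wrist_force: [0.6, -0.3, -0.5]
width: 0.0616
finger_force: 0.0
```

>>> send_rows(travel=[[0, 0, 0], [0, 0, 0], [0, 0, 0], [0, 0, 0], [0, 0, 0]], dr=[[0, 0, 0], [0, 0, 0], [0, 0, 0], [0, 0, 0], [0, 0, 0]])

```text
time_s: 33.23
tcp_pos: [0.5787, 0.1101, 0.2485]
tcp_rot: [[0.639, -0.009, -0.769], [-0.016, -1.0, -0.001], [-0.769, 0.013, -0.639]]
wrist_force: [0.4, -0.3, 0.5]
width: 0.0615
finger_force: 0.0
```

```bash
python3 st.py; python3 snap.py b2; python3 -c "
from h import *
goto([.60,.12,.28],toolR([.3,0,-.954],Y));goto([.43,.19,.21],toolR([.57,0,-.82],Y))"
```

```text
33.2333 [  4.0382  29.4034  73.8716   3.8022 126.8521  95.7701] [0.5787 0.1101 0.2485] [ 0.3646 -0.2981  0.5076] 0.06153523545236602
local knob -0.12494214269107355 -0.05824209877702867 0.0030634960064240702 0.13785021251412619 -155.00730006015243
b2 x(mm@z) [(np.float64(648.5), -51.6), (np.float64(662.0), -8.0), (np.float64(665.5), 59.7), (np.float64(668.7), -117.9)] levels [236, 237, 233, 234, 164, 129, 128, 225, 0, 0] slope dx/dz 0.595
b2 x(mm@z) [(np.float64(627.0), 34.4), (np.float64(630.7), -17.4)] levels [125, 126, 125, 192, 162, 155] slope dx/dz 0.595
travel [-0.0108 -0.0097 -0.0366] dr [ 1.49 67.71  0.58] calls 0.18933775931817254 1.891869061884326
travel [-0.0667 -0.079   0.1388] dr [ 1.69 85.06  0.38] calls 0.832067191471898 2.3763834657874403
```

>>> send_rows(travel=[[-0.005, 0, -0.01], [-0.01, -0.005, -0.02], [-0.01, -0.0097, -0.03], [-0.01, -0.0097, -0.036], [-0.01, -0.0097, -0.036]], dr=[[0.1, 7, 0], [0.3, 14, 0], [0.5, 21, 0.1], [0.6, 28, 0.2], [0.8, 35, 0.3]])

```text
time_s: 33.7
tcp_pos: [0.6019, 0.1202, 0.281]
tcp_rot: [[0.967, -0.021, -0.254], [-0.021, -1.0, 0.002], [-0.254, 0.003, -0.967]]
wrist_force: [-0.6, 0.2, -0.5]
width: 0.0617
finger_force: 0.0
```

>>> send_rows(travel=[[0, 0, 0], [0, 0, 0], [0, 0, 0], [0, 0, 0], [0, 0, 0]], dr=[[0.1, 7, 0], [0.3, 14, 0], [0.5, 21, 0.1], [0.6, 28, 0.2], [0.8, 34, 0.3]])

```text
time_s: 34.12
tcp_pos: [0.5998, 0.1201, 0.28]
tcp_rot: [[0.944, -0.026, 0.328], [-0.028, -1.0, 0.002], [0.327, -0.011, -0.945]]
wrist_force: [0.3, -0.7, -0.2]
width: 0.0615
finger_force: 0.0
```

```bash
python3 snap.py b3;python3 -c "
from h import *
print(arm.get_obs()['tcp_pos']);goto([.44,.19,.23],toolR([.57,0,-.82],Y))"
```

```text
b3 x(mm@z) [(np.float64(636.0), -26.8), (np.float64(643.7), -7.1), (np.float64(645.7), 29.8), (np.float64(659.2), 16.2)] levels [171, 173, 117, 110, 149, 145, 170, 172, 169, 169] slope dx/dz -0.126
b3 x(mm@z) [(np.float64(621.5), -20.6), (np.float64(623.7), 29.5)] levels [170, 170, 138, 192, 183, 183] slope dx/dz -0.126
[0.5962 0.1202 0.2765]
travel [-0.1646 -0.0655 -0.0066] dr [ 0.32 15.88 -0.23] calls 0.8523199284123563 0.44373889342281725
```

>>> send_rows(travel=[[-0.033, -0.013, -0.01], [-0.066, -0.026, -0.01], [-0.1, -0.039, -0.01], [-0.133, -0.052, -0.008], [-0.165, -0.065, -0.0065]], dr=[[0, 3.2, 0], [0, 6.4, 0], [0.2, 9.6, -0.1], [0.2, 12.8, -0.1], [0.3, 15.9, -0.2]])

```text
time_s: 34.58
tcp_pos: [0.4423, 0.1893, 0.2321]
tcp_rot: [[0.822, -0.022, 0.569], [-0.026, -1.0, -0.001], [0.568, -0.014, -0.823]]
wrist_force: [-0.3, 0.3, 0.5]
width: 0.0616
finger_force: 0.0
```

>>> send_rows(travel=[[0, 0, 0], [0, 0, 0], [0, 0, 0], [0, 0, 0], [0, 0, 0]], dr=[[0, 0, 0], [0, 0, 0], [0, 0, 0], [0, 0, 0], [0, 0, 0]])

```text
time_s: 35.0
tcp_pos: [0.4453, 0.1891, 0.2341]
tcp_rot: [[0.823, -0.023, 0.568], [-0.026, -1.0, -0.002], [0.568, -0.014, -0.823]]
wrist_force: [0.7, 1.4, -0.1]
width: 0.0614
finger_force: 0.0
```

```bash
python3 snap.py b4; python3 st.py
cat > solve.py <<'E'
import w,prof
from mi import I
from h import *
from scipy.optimize import least_squares
for t in("v1","v2"):prof.A[t]=dict(info=I[t])
# tag: gauge near,far @.130 ; bed edge, zref ; state
T={"w3":(640.2,653.7,619.5,.106,0),"w6":(643.5,656.7,621.7,.106,0),"w8":(644.7,658.2,623.0,.12,.0146),"v1":(644.2,657.5,622.2,.12,.0146),"v2":(645.5,659.2,624.0,.12,.0146),
"a3":(648.0,661.2,624.7,.12,.0146),"a4":(648.2,661.7,625.2,.12,.0146),"b1":(644.7,658.0,622.0,.13,.0216),"b2":(648.5,662.0,627.0,.13,.0216),"b3":(645.7,659.2,623.7,.13,.0216)}
import sys,json
for a in sys.argv[1:]:
    k,v=a.split(":");T[k]=tuple(float(x) for x in v.split(","))
n=list(T)
def run(n,verbose=True):
    O={t:-np.array(prof.A[t]["info"]["R"]).T@np.array(prof.A[t]["info"]["t"]) for t in n}
    def ap(o,x,z,zr): return o[0]+(x-o[0])*(o[2]-zr)/(o[2]-z)   # apparent x at zref
    def f(p):
        xg,xb,zg,zb=p[:4]/1000;e=p[4:];r=[]
        for k,t in enumerate(n):
            a,b,c,zr,H=T[t];r+=[(ap(O[t],xg,zg,.13)*1000+e[k]-(a+b)/2)/.25,(ap(O[t],xb,zb+H,zr)*1000+e[k]-c)/.35,e[k]/1.5]
        return np.array(r)
    s=least_squares(f,np.r_[654,625,127,106,np.zeros(len(n))]);C=np.linalg.inv(s.jac.T@s.jac)
    g=np.r_[0,0,1,-1,np.zeros(len(n))];sd=np.sqrt(g@C@g*max(1,2*s.cost/len(n)))
    if verbose:print(s.x.round(2),"cost",s.cost,"total rise needed",round(s.x[2]-s.x[3],2),"+-",round(sd,2))
    return s.x[2]-s.x[3]
if __name__=="__main__":
    run(n)
    print({t:round(run([k for k in n if k!=t],False),2) for t in n})
E
python3 solve.py
```

```text
b4 x(mm@z) [(np.float64(633.7), 9.4), (np.float64(636.5), -24.3), (np.float64(641.7), 16.7), (np.float64(656.0), 7.7), (np.float64(665.5), -18.8), (np.float64(667.2), -13.7), (np.float64(671.5), 5.7), (np.float64(678.7), 12.8)] levels [140, 139, 121, 132, 135, 138, 151, 109, 85, 102] slope dx/dz -0.87
b4 x(mm@z) [(np.float64(619.5), 28.0), (np.float64(628.7), -9.1), (np.float64(630.7), 5.7)] levels [81, 102, 202, 200, 193, 194] slope dx/dz -0.87
35.05 [ 25.0204 -36.8152 133.282  -17.6157  52.9387 123.3717] [0.4451 0.189  0.2336] [ 0.9121 -0.25    0.1408] 0.06146751210613364
local knob 0.017086770066916 -0.1327950261989167 0.07125763235892903 0.133889793093016 -82.66802307423521
[652.97 623.48 125.47 102.65  -1.43  -0.24   0.56  -0.31  -0.58  -0.49
   2.7    0.08  -0.5    0.16] cost 8.690130009469248 total rise needed 22.82 +- 0.41
{'w3': np.float64(22.98), 'w6': np.float64(22.82), 'w8': np.float64(22.8), 'v1': np.float64(22.8), 'v2': np.float64(22.67), 'a3': np.float64(22.76), 'a4': np.float64(22.79), 'b1': np.float64(22.82), 'b2': np.float64(23.14), 'b3': np.float64(22.81)}
```

```bash
python3 solve.py b4:641.7,656.0,619.5,.13,.0216 
python3 - <<'E'
from h import *
for j in range(2):
    vision.capture("wrist");m=finder.mark_of("crank_knob","wrist");print([(np.round(k["xy"],1),round(k["confidence"],2)) for k in m[:1]])
for f in(136,131,126,121,116): print(f,np.round(proj("wrist",knob(f)),1))
goto(ktcp(126)-.09*RK[:,2],RK)
E
```

```text
[652.95 623.49 125.45 102.77  -1.43  -0.24   0.56  -0.3   -0.56  -0.46
   2.71   0.08  -0.47   0.17  -0.07] cost 9.365184804691424 total rise needed 22.68 +- 0.37
{'w3': np.float64(22.72), 'w6': np.float64(22.66), 'w8': np.float64(22.66), 'v1': np.float64(22.66), 'v2': np.float64(22.53), 'a3': np.float64(22.6), 'a4': np.float64(22.68), 'b1': np.float64(22.67), 'b2': np.float64(22.9), 'b3': np.float64(22.66), 'b4': np.float64(22.82)}
[(array([562.8, 173.9]), 0.69)]
[(array([564. , 171.5]), 0.8)]
136 [566.3 172.9]
131 [570.3 179.4]
126 [573.8 186.3]
121 [576.8 193.6]
116 [579.2 201.1]
travel [ 0.0792  0.1899 -0.0136] dr [ -0.4  -19.46   0.09] calls 0.9914260527764733 0.543734610130293
```

```bash
python3 -c "
from h import *
goto(ktcp(135)-.08*RK[:,2],RK)"
```

```text
travel [ 0.0842  0.1828 -0.0034] dr [ -0.4  -19.46   0.09] calls 0.9678828899500301 0.543734610130293
```

>>> send_rows(travel=[[0.01, 0.01, -0.035], [0.025, 0.045, -0.05], [0.05, 0.085, -0.05], [0.065, 0.125, -0.04], [0.08, 0.165, -0.03]], dr=[[0, -4, 0], [0, -8, 0], [-0.2, -12, 0], [-0.3, -16, 0], [-0.4, -19.5, 0]])

```text
time_s: 35.67
tcp_pos: [0.4867, 0.0295, 0.3028]
tcp_rot: [[0.965, -0.023, 0.261], [-0.024, -1.0, 0.001], [0.261, -0.007, -0.965]]
wrist_force: [0.7, 0.8, 0.9]
width: 0.0614
finger_force: 0.0
```

```bash
python3 -c "
from h import *
goto(ktcp(135)-.08*RK[:,2],RK);goto(ktcp(135),RK)"
```

```text
travel [0.0149 0.0249 0.0273] dr [-0.06 -0.12  0.15] calls 0.19154149041657295 0.0057302333955745275
travel [0.0147 0.025  0.1073] dr [-0.06 -0.12  0.15] calls 0.5343314730999716 0.0057302333955745275
```

>>> send_rows(travel=[[0.015, 0.025, 0.015], [0.015, 0.025, 0.027], [0.015, 0.025, 0.04], [0.015, 0.025, 0.055], [0.015, 0.025, 0.07]], dr=[[0, 0, 0], [0, 0, 0], [0, 0, 0], [0, 0, 0], [0, 0, 0]])

```text
time_s: 36.08
tcp_pos: [0.5169, 0.007, 0.2342]
tcp_rot: [[0.966, -0.023, 0.258], [-0.024, -1.0, 0.001], [0.258, -0.007, -0.966]]
wrist_force: [-0.3, 0.8, 0.1]
width: 0.0617
finger_force: 0.0
```

>>> send_rows(travel=[[0, 0, 0.012], [0, 0, 0.022], [0, 0, 0.03], [0, 0, 0.036], [0, 0, 0.036]], dr=[[0, 0, 0], [0, 0, 0], [0, 0, 0], [0, 0, 0], [0, 0, 0]])

```text
time_s: 36.5
tcp_pos: [0.5259, 0.0067, 0.1994]
tcp_rot: [[0.966, -0.023, 0.256], [-0.024, -1.0, 0.001], [0.256, -0.007, -0.967]]
wrist_force: [-0.2, 0.7, 0.1]
width: 0.0612
finger_force: 0.0
```

>>> send_rows(travel=[[0, 0, 0], [0, 0, 0], [0, 0, 0], [0, 0, 0], [0, 0, 0]], dr=[[0, 0, 0], [0, 0, 0], [0, 0, 0], [0, 0, 0], [0, 0, 0]], claw=255, newtons=25)

```text
time_s: 36.92
tcp_pos: [0.5267, 0.0061, 0.2015]
tcp_rot: [[0.966, -0.024, 0.259], [-0.024, -1.0, 0.0], [0.259, -0.006, -0.966]]
wrist_force: [-0.8, 0.6, 0.2]
width: 0.0333
finger_force: 0.0
```

>>> send_rows(travel=[[0, 0, 0], [0, 0, 0], [0, 0, 0], [0, 0, 0], [0, 0, 0]], dr=[[0, 0, 0], [0, 0, 0], [0, 0, 0], [0, 0, 0], [0, 0, 0]])

```text
time_s: 37.33
tcp_pos: [0.5267, 0.0061, 0.2012]
tcp_rot: [[0.966, -0.023, 0.259], [-0.024, -1.0, -0.0], [0.259, -0.006, -0.966]]
wrist_force: [1.6, -0.6, 1.4]
width: 0.0258
finger_force: 25.0
```

```bash
python3 st.py; python3 - <<'E'
from h import *
o=arm.get_obs();R=np.array(o['tcp_rot'])
for f in(130,125,120,117,115): print(f,np.round(R.T@(ktcp(f)-np.array(o['tcp_pos']))*1000,1),end="; ")
E
```

```text
37.3333 [ -6.048  -18.4216 120.4286   1.7491  63.0754  84.7566] [0.5267 0.0061 0.2012] [ 1.5965 -0.5532  1.4419] 0.0257868874031531
local knob -0.04723077129703073 0.04767990321143212 -0.0006194111184991936 0.0671127329764178 134.72886957983516
130 [-2.3  5.9 -0.1]; 125 [-7.   9.6  1.2]; 120 [-12.   12.9   2.5]; 117 [-15.1  14.7   3.3]; 115 [-17.3  15.7   3.9];
```

>>> send_rows(travel=[[-0.003, 0.005, 0], [-0.007, 0.0096, 0.0012], [-0.012, 0.0129, 0.0025], [-0.014, 0.014, 0.003], [-0.014, 0.014, 0.003]], dr=[[0, 0, 0], [0, 0, 0], [0, 0, 0], [0, 0, 0], [0, 0, 0]])

```text
time_s: 37.75
tcp_pos: [0.5133, -0.0066, 0.1939]
tcp_rot: [[0.965, -0.024, 0.26], [-0.025, -1.0, 0.003], [0.259, -0.01, -0.966]]
wrist_force: [2.7, 6.2, -1.8]
width: 0.0255
finger_force: 25.0
```

>>> send_rows(travel=[[0, 0, 0], [0, 0, 0], [0, 0, 0], [0, 0, 0], [0, 0, 0]], dr=[[0, 0, 0], [0, 0, 0], [0, 0, 0], [0, 0, 0], [0, 0, 0]])

```text
time_s: 38.17
tcp_pos: [0.5135, -0.0065, 0.194]
tcp_rot: [[0.966, -0.023, 0.259], [-0.025, -1.0, 0.003], [0.259, -0.009, -0.966]]
wrist_force: [2.9, 5.3, -2.3]
width: 0.0256
finger_force: 25.0
```

```bash
python3 st.py; python3 snap.py c1
```

```text
38.1667 [ -8.0019 -20.1086 122.3952   2.5241  62.8709  82.5448] [ 0.5135 -0.0065  0.194 ] [ 2.8951  5.2585 -2.2801] 0.02555995635888052
local knob -0.03245806219217839 0.06067814164326099 -0.00046052019561302173 0.06881397150688924 118.14329868783578
c1 x(mm@z) [(np.float64(638.5), 48.7), (np.float64(641.5), -39.3), (np.float64(644.2), 27.5), (np.float64(657.5), 48.2)] levels [77, 67, 66, 88, 137, 138, 237, 237, 237, 237] slope dx/dz -0.471
c1 x(mm@z) [(np.float64(611.0), -29.1), (np.float64(618.5), -10.4), (np.float64(621.7), 41.7), (np.float64(630.0), -10.2)] levels [147, 103, 149, 217, 203, 203] slope dx/dz -0.471
```

>>> send_rows(travel=[[0, 0, 0], [0, 0, 0], [0, 0, 0], [0, 0, 0], [0, 0, 0]], dr=[[0, 0, 0], [0, 0, 0], [0, 0, 0], [0, 0, 0], [0, 0, 0]], claw=90)

```text
time_s: 38.63
tcp_pos: [0.5133, -0.0078, 0.1943]
tcp_rot: [[0.966, -0.024, 0.258], [-0.024, -1.0, -0.0], [0.258, -0.006, -0.966]]
wrist_force: [0.8, -0.4, 0.8]
width: 0.0537
finger_force: 0.0
```

>>> send_rows(travel=[[0, 0, -0.015], [0, 0, -0.035], [0, 0, -0.06], [0, 0, -0.08], [0, 0, -0.09]], dr=[[0, 0, 0], [0, 0, 0], [0, 0, 0], [0, 0, 0], [0, 0, 0]])

```text
time_s: 39.05
tcp_pos: [0.4908, -0.0078, 0.2847]
tcp_rot: [[0.965, -0.024, 0.263], [-0.024, -1.0, -0.001], [0.263, -0.006, -0.965]]
wrist_force: [0.2, -0.5, 0.8]
width: 0.0616
finger_force: 0.0
```

```bash
python3 snap.py c2;python3 -c "
from h import *
print(arm.get_obs()['tcp_pos'])
for j in range(3):
    vision.capture('wrist');m=finder.mark_of('lock_grip','wrist');print([(np.round(k['xy'],1),round(k['confidence'],2),ray('wrist',k['xy'])) for k in m[:1]])
print(proj('wrist',np.array([.628,-.142,.051])))"
```

```text
c2 x(mm@z) [(np.float64(634.5), 13.8), (np.float64(638.7), 30.7), (np.float64(641.7), -36.5), (np.float64(644.2), 25.9), (np.float64(657.5), 43.1), (np.float64(665.0), -5.2)] levels [70, 66, 103, 95, 138, 139, 237, 226, 229, 237] slope dx/dz -0.413
c2 x(mm@z) [(np.float64(610.7), -8.7), (np.float64(618.2), -11.8), (np.float64(621.7), 41.4), (np.float64(629.7), -9.2)] levels [113, 108, 152, 216, 203, 203] slope dx/dz -0.413
[ 0.4912 -0.0078  0.286 ]
[(array([421.5, 148.4]), 0.65, (array([ 0.5156, -0.0092,  0.4627]), array([ 0.2472, -0.2888, -0.9249])))]
[(array([426. , 148.3]), 0.69, (array([ 0.5156, -0.0091,  0.4603]), array([ 0.2432, -0.2997, -0.9225])))]
[(array([424.1, 144.4]), 0.65, (array([ 0.5156, -0.0091,  0.46  ]), array([ 0.2529, -0.2947, -0.9215])))]
(np.float64(425.7958597221983), np.float64(144.31087641364496))
```

```bash
cat >> h.py <<'E'
U=np.array([.040,.9992,0]);RL=toolR(U*np.sin(tt)+[0,0,-np.cos(tt)],[.9992,-.04,0])
def ltcp(d=0,back=0): return np.array([.626,-.1415,.055])+U*d+RL[:,2]*(.019-back)
E
python3 solve.py c1:644.2,657.5,621.7,.13,.02265 c2:644.2,657.5,621.7,.13,.02265 b4:641.7,656.0,619.5,.13,.0216
python3 -c "
from h import *
goto(ltcp(0,.12),RL);tr,dr=goto(ltcp(0,.12),RL,show=False);print(dr/3)"
```

```text
[652.93 623.45 125.42 102.73  -1.39  -0.2    0.6   -0.27  -0.54  -0.45
   2.74   0.11  -0.47   0.19  -0.05  -0.25  -0.02] cost 9.50614710409501 total rise needed 22.7 +- 0.34
{'w3': np.float64(22.75), 'w6': np.float64(22.69), 'w8': np.float64(22.68), 'v1': np.float64(22.69), 'v2': np.float64(22.53), 'a3': np.float64(22.61), 'a4': np.float64(22.71), 'b1': np.float64(22.69), 'b2': np.float64(22.92), 'b3': np.float64(22.67), 'c1': np.float64(22.68), 'c2': np.float64(22.69), 'b4': np.float64(22.84)}
travel [0.1025 0.1578 0.1568] dr [ 22.59  -0.13 -86.14] calls 1.1776505685490601 2.487484455798682
[  7.5294  -0.0432 -28.7132]
```

>>> send_rows(travel=[[0.005, 0.03, -0.01], [0.02, 0.06, 0], [0.04, 0.09, 0], [0.06, 0.12, 0], [0.08, 0.145, 0.01]], dr=[[1.5, 0, -5.7], [3, 0, -11.4], [4.5, 0, -17.2], [6, 0, -23], [7.5, 0, -28.7]])

```text
time_s: 39.82
tcp_pos: [0.5676, -0.157, 0.2921]
tcp_rot: [[0.848, 0.478, 0.23], [0.461, -0.878, 0.126], [0.262, -0.001, -0.965]]
wrist_force: [1.0, 0.2, 0.3]
width: 0.0614
finger_force: 0.0
```

>>> send_rows(travel=[[0, 0, 0], [0, 0, 0], [0, 0, 0], [0, 0, 0], [0, 0, 0]], dr=[[1.5, 0, -5.7], [3, 0, -11.4], [4.5, 0, -17.2], [6, 0, -23], [7.5, 0, -28.7]])

```text
time_s: 40.23
tcp_pos: [0.5663, -0.1545, 0.2894]
tcp_rot: [[0.508, 0.85, 0.136], [0.821, -0.526, 0.222], [0.261, -0.001, -0.965]]
wrist_force: [-0.0, 0.3, -0.1]
width: 0.0612
finger_force: 0.0
```

>>> send_rows(travel=[[0, 0, 0], [0, 0, 0], [0, 0, 0], [0, 0, 0], [0, 0, 0]], dr=[[1.5, 0, -5.7], [3, 0, -11.4], [4.5, 0, -17.2], [6, 0, -23], [7.5, 0, -28.7]])

```text
time_s: 40.65
tcp_pos: [0.5663, -0.1544, 0.2895]
tcp_rot: [[0.034, 0.999, 0.012], [0.965, -0.036, 0.26], [0.26, 0.003, -0.966]]
wrist_force: [-0.5, -0.7, -0.5]
width: 0.0614
finger_force: 0.0
```

```bash
python3 -c "
from h import *
o=arm.get_obs();print(o['time_s'],o['tcp_pos'],o['q']);goto(ltcp(0,.08),RL)
for j in range(3):
    vision.capture('wrist');m=finder.mark_of('lock_grip','wrist');print([(np.round(k['xy'],1),round(k['confidence'],2)) for k in m[:1]])
print(proj('wrist',np.array([.626,-.1415,.051])))"
```

```text
40.65 [ 0.5663 -0.1544  0.2895] [-27.3203  -0.0091  95.7917  13.6902  90.5941 -25.8918]
travel [-0.0465  0.0585  0.1696] dr [ 0.12 -0.08  0.26] calls 0.890871356623297 0.008219868248325577
[(array([212.3,  42.6]), 0.74)]
[(array([367.4, 259.1]), 0.57)]
[(array([369.8, 255.6]), 0.71)]
(np.float64(362.42972702895906), np.float64(253.84234772190746))
```

>>> send_rows(travel=[[-0.01, 0.02, 0.03], [-0.02, 0.04, 0.07], [-0.035, 0.06, 0.11], [-0.045, 0.06, 0.14], [-0.047, 0.0605, 0.17]], dr=[[0, 0, 0], [0, 0, 0], [0, 0, 0], [0, 0, 0], [0, 0, 0]])

```text
time_s: 41.37
tcp_pos: [0.6275, -0.1587, 0.1116]
tcp_rot: [[0.041, 0.999, 0.014], [0.965, -0.043, 0.259], [0.259, 0.003, -0.966]]
wrist_force: [-0.8, 0.7, -0.3]
width: 0.0614
finger_force: 0.0
```

>>> send_rows(travel=[[0, 0, 0], [0, 0, 0], [0, 0, 0], [0, 0, 0], [0, 0, 0]], dr=[[0, 0, 0], [0, 0, 0], [0, 0, 0], [0, 0, 0], [0, 0, 0]])

```text
time_s: 41.78
tcp_pos: [0.6297, -0.1592, 0.119]
tcp_rot: [[0.037, 0.999, 0.021], [0.966, -0.041, 0.256], [0.257, 0.011, -0.966]]
wrist_force: [0.4, 0.9, -0.2]
width: 0.0617
finger_force: 0.0
```

```bash
python3 -c "
from h import *
o=arm.get_obs();print(o['time_s'],o['tcp_pos']);goto(ltcp(0,0),RL)
for j in range(3):
    vision.capture('wrist');m=finder.mark_of('lock_grip','wrist');print([(np.round(k['xy'],1),round(k['confidence'],2)) for k in m[:2]])
    m=finder.outline_of('lock_grip','wrist')[:1]
    for k in m:
        ys,xs=np.nonzero(k['mask']);print(k['confidence'],xs.min(),xs.max(),ys.min(),ys.max(),len(xs))
for p in((0,0,.051),(.016,.008,.071),(-.016,-.008,.071),(.016,-.008,.071)): print(np.round(proj('wrist',np.array([.626+p[0],-.1415+p[1],p[2]])),1))"
```

```text
41.7833 [ 0.6297 -0.1592  0.119 ]
travel [ 0.0006 -0.0053  0.0853] dr [0.62 0.11 0.08] calls 0.41084740642403417 0.017816502875288704
[(array([313.4, 257.4]), 0.82)]
0.82 284 337 116 276 4157
[(array([314.8, 259.9]), 0.92)]
0.87 286 340 116 277 4235
[(array([316.8, 258.8]), 0.79)]
0.83 286 341 115 278 4373
[306.8 257.9]
[332.3 244.8]
[280.8 273.2]
[333.4 271.1]
```

>>> send_rows(travel=[[0, -0.001, 0.025], [0, -0.001, 0.045], [0, -0.001, 0.062], [0, -0.001, 0.075], [0, -0.001, 0.083]], dr=[[0, 0, 0], [0, 0, 0], [0, 0, 0], [0, 0, 0], [0, 0, 0]])

```text
time_s: 42.65
tcp_pos: [0.6273, -0.1359, 0.0331]
tcp_rot: [[0.039, 0.999, 0.013], [0.965, -0.041, 0.26], [0.26, 0.003, -0.966]]
wrist_force: [-1.3, 0.0, -0.9]
width: 0.0613
finger_force: 0.0
```

>>> send_rows(travel=[[0, 0, 0], [0, 0, 0], [0, 0, 0], [0, 0, 0], [0, 0, 0]], dr=[[0, 0, 0], [0, 0, 0], [0, 0, 0], [0, 0, 0], [0, 0, 0]], claw=255, newtons=20)

```text
time_s: 43.07
tcp_pos: [0.6305, -0.1374, 0.0367]
tcp_rot: [[0.038, 0.999, 0.022], [0.965, -0.043, 0.257], [0.258, 0.011, -0.966]]
wrist_force: [13.7, 1.7, -8.8]
width: 0.034
finger_force: 6.6
```

>>> send_rows(travel=[[0, 0, 0], [0, 0, 0], [0, 0, 0], [0, 0, 0], [0, 0, 0]], dr=[[0, 0, 0], [0, 0, 0], [0, 0, 0], [0, 0, 0], [0, 0, 0]])

```text
time_s: 43.48
tcp_pos: [0.6313, -0.1374, 0.0366]
tcp_rot: [[0.038, 0.999, 0.023], [0.965, -0.043, 0.257], [0.258, 0.012, -0.966]]
wrist_force: [8.9, -0.1, -3.6]
width: 0.0318
finger_force: 20.0
```

```bash
python3 -c "
from h import *
o=arm.get_obs();print(o['time_s'],o['tcp_pos'],o['wrist_force'],o['q']);R=np.array(o['tcp_rot']);print(R.T@U*.05)"
```

```text
43.4833 [ 0.6313 -0.1374  0.0366] [ 8.9359 -0.0786 -3.5906] [-23.4491  18.2412 100.7207  15.471   66.6185 -27.948 ]
[ 0.0483 -0.0001  0.0129]
```

>>> send_rows(travel=[[0.01, 0.001, 0.0027], [0.02, 0.001, 0.0053], [0.03, 0.001, 0.008], [0.038, 0.001, 0.0101], [0.0435, 0.001, 0.0116]], dr=[[0, 0, 0], [0, 0, 0], [0, 0, 0], [0, 0, 0], [0, 0, 0]])

```text
time_s: 43.9
tcp_pos: [0.6331, -0.097, 0.0366]
tcp_rot: [[0.036, 0.999, 0.021], [0.968, -0.04, 0.246], [0.247, 0.011, -0.969]]
wrist_force: [0.3, -24.8, 1.6]
width: 0.0322
finger_force: 20.0
```

>>> send_rows(travel=[[0.001, 0, 0.0003], [0.002, 0, 0.0005], [0.003, 0, 0.0008], [0.004, 0, 0.0011], [0.005, 0, 0.0013]], dr=[[0, 0, 0], [0, 0, 0], [0, 0, 0], [0, 0, 0], [0, 0, 0]])

```text
time_s: 44.32
tcp_pos: [0.6332, -0.096, 0.0367]
tcp_rot: [[0.038, 0.999, 0.022], [0.969, -0.042, 0.242], [0.243, 0.012, -0.97]]
wrist_force: [-0.6, -28.5, -0.9]
width: 0.032
finger_force: 20.0
```

```bash
python3 -c "
from h import *
o=arm.get_obs();print(o['time_s'],o['tcp_pos'],o['wrist_force'],o['width'])"
```

```text
44.3167 [ 0.6332 -0.096   0.0367] [ -0.6326 -28.4706  -0.9313] 0.03199513221480252
```

```bash
python3 -c "
from h import *
a=[]
for j in range(3):
    vision.capture('scene');m=finder.mark_of('lock_grip','scene');a+=[k['xy'] for k in m[:1]]
print(np.array(a))
for y in(-.142,-.1,-.092): print(y,proj('scene',np.array([.63,y,.051])))
print(arm.get_obs()['time_s'])"
```

```text
[[327.2 218.4]]
-0.142 (np.float64(244.90074973911857), np.float64(231.03861453330623))
-0.1 (np.float64(255.9313954258812), np.float64(237.05393272481746))
-0.092 (np.float64(258.07580503819867), np.float64(238.22333898781665))
44.6167
```

>>> send_rows(travel=[[0, 0, 0], [0.001, 0, 0], [0.002, 0, 0], [0.003, 0, 0], [0.004, 0, 0]], dr=[[0, 0, 0], [0, 0, 0], [0, 0, 0], [0, 0, 0], [0, 0, 0]], newtons=55)

```text
time_s: 45.03
tcp_pos: [0.6331, -0.0957, 0.0367]
tcp_rot: [[0.038, 0.999, 0.022], [0.971, -0.042, 0.236], [0.236, 0.012, -0.972]]
wrist_force: [1.6, -39.5, -6.0]
width: 0.0319
finger_force: 55.0
```

>>> send_rows(travel=[[-0.003, 0, 0], [-0.006, 0, 0], [-0.01, 0, 0], [-0.01, 0, 0], [-0.01, 0, 0]], dr=[[0, 0, 0], [0, 0, 0], [0, 0, 0], [0, 0, 0], [0, 0, 0]])

```text
time_s: 45.45
tcp_pos: [0.6331, -0.0961, 0.0367]
tcp_rot: [[0.038, 0.999, 0.02], [0.967, -0.042, 0.253], [0.254, 0.01, -0.967]]
wrist_force: [0.6, -7.3, 5.9]
width: 0.0321
finger_force: 55.0
```

>>> send_rows(travel=[[0, 0, 0], [0, 0, 0], [0, 0, 0], [0, 0, 0], [0, 0, 0]], dr=[[0, 0, 0], [0, 0, 0], [0, 0, 0], [0, 0, 0], [0, 0, 0]], claw=90)

```text
time_s: 45.87
tcp_pos: [0.6308, -0.092, 0.0333]
tcp_rot: [[0.038, 0.999, 0.015], [0.965, -0.041, 0.259], [0.26, 0.005, -0.966]]
wrist_force: [-0.6, 0.4, 0.2]
width: 0.0585
finger_force: 0.0
```

>>> send_rows(travel=[[0, 0, -0.02], [0, 0, -0.045], [0, 0, -0.07], [0, 0, -0.085], [0, 0, -0.085]], dr=[[0, 0, 0], [0, 0, 0], [0, 0, 0], [0, 0, 0], [0, 0, 0]])

```text
time_s: 46.28
tcp_pos: [0.6323, -0.1157, 0.1202]
tcp_rot: [[0.037, 0.999, 0.023], [0.966, -0.042, 0.256], [0.257, 0.013, -0.966]]
wrist_force: [0.9, -0.7, -0.1]
width: 0.0616
finger_force: 0.0
```

```bash
python3 -c "
from h import *
o=arm.get_obs();print(o['time_s'],o['tcp_pos'],np.array(o['tcp_rot'])[:,2]);R=np.array(o['tcp_rot'])
for j in range(3):
    im=vision.capture('wrist');m=finder.mark_of('lock_grip','wrist');print([(np.round(k['xy'],1),round(k['confidence'],2)) for k in m[:2]])
cv2.imwrite('pics/l1.png',im)
m=finder.outline_of('lock_grip','wrist')[:1]
for k in m:
    ys,xs=np.nonzero(k['mask']);print(k['confidence'],xs.min(),xs.max(),ys.min(),ys.max(),len(xs))
for y in(-.1415,-.1,-.092): print(y,np.round(proj('wrist',np.array([.633,y,.051])),1),np.round(proj('wrist',np.array([.633,y-.008,.071])),1))
g=np.array([.633,-.14,.045]);print('behind');goto([.633,-.152,.075],RL);goto([.633,-.14,.045],RL)"
```

```text
46.2833 [ 0.6323 -0.1157  0.1202] [ 0.0228  0.2563 -0.9663]
[(array([311.7, 262.8]), 0.88), (array([ 71.3, 106.9]), 0.56)]
[(array([317.9, 265.9]), 0.86)]
[(array([319.5, 265. ]), 0.65)]
0.87 288 343 162 285 3723
-0.1415 [319.1 324.3] [320.2 343.5]
-0.1 [316.7 262.2] [317.7 276.9]
-0.092 [316.2 250.1] [317.1 263.7]
behind
travel [-0.0468  0.0056  0.0276] dr [ 0.15 -0.08 -0.  ] calls 0.2628670840997151 0.004758739092810491
travel [-0.0431  0.0051  0.0597] dr [ 0.15 -0.08 -0.  ] calls 0.35478201459438474 0.004758739092810491
```

>>> send_rows(travel=[[-0.02, 0.002, 0], [-0.042, 0.004, 0], [-0.047, 0.0055, 0.01], [-0.047, 0.0055, 0.0276], [-0.047, 0.0055, 0.0276]], dr=[[0, 0, 0], [0, 0, 0], [0, 0, 0], [0, 0, 0], [0, 0, 0]], claw=255, newtons=20)

```text
time_s: 47.05
tcp_pos: [0.6312, -0.1513, 0.0721]
tcp_rot: [[0.04, 0.999, 0.009], [0.964, -0.041, 0.262], [0.262, -0.002, -0.965]]
wrist_force: [-0.6, -0.0, -0.8]
width: 0.0337
finger_force: 0.0
```

>>> send_rows(travel=[[0, 0, 0], [0, 0, 0.005], [0.002, 0, 0.015], [0.003, 0, 0.025], [0.0037, -0.0005, 0.032]], dr=[[0, 0, 0], [0, 0, 0], [0, 0, 0], [0, 0, 0], [0, 0, 0]])

```text
time_s: 47.47
tcp_pos: [0.6338, -0.1401, 0.046]
tcp_rot: [[0.038, 0.999, 0.015], [0.965, -0.04, 0.259], [0.259, 0.005, -0.966]]
wrist_force: [-1.0, 0.0, -0.3]
width: 0.0021
finger_force: 0.0
```

>>> send_rows(travel=[[0.006, 0, 0.0016], [0.012, 0, 0.0032], [0.017, 0, 0.0045], [0.022, 0, 0.0059], [0.026, 0, 0.007]], dr=[[0, 0, 0], [0, 0, 0], [0, 0, 0], [0, 0, 0], [0, 0, 0]])

```text
time_s: 47.88
tcp_pos: [0.6355, -0.1194, 0.0476]
tcp_rot: [[0.035, 0.999, 0.017], [0.969, -0.038, 0.245], [0.246, 0.008, -0.969]]
wrist_force: [-5.1, -25.9, 1.2]
width: 0.0004
finger_force: 12.9
```

>>> send_rows(travel=[[0.0015, 0, 0.0004], [0.003, 0, 0.0008], [0.0045, 0, 0.0012], [0.006, 0, 0.0016], [0.006, 0, 0.0016]], dr=[[0, 0, 0], [0, 0, 0], [0, 0, 0], [0, 0, 0], [0, 0, 0]])

```text
time_s: 48.3
tcp_pos: [0.6355, -0.1191, 0.0478]
tcp_rot: [[0.036, 0.999, 0.018], [0.971, -0.04, 0.237], [0.238, 0.009, -0.971]]
wrist_force: [-7.1, -32.0, 0.1]
width: 0.0003
finger_force: 15.9
```

>>> send_rows(travel=[[-0.01, 0, -0.003], [-0.02, 0, -0.006], [-0.03, 0, -0.01], [-0.03, 0, -0.03], [-0.03, 0, -0.06]], dr=[[0, 0, 0], [0, 0, 0], [0, 0, 0], [0, 0, 0], [0, 0, 0]])

```text
time_s: 48.72
tcp_pos: [0.631, -0.1512, 0.0941]
tcp_rot: [[0.039, 0.999, 0.009], [0.964, -0.041, 0.262], [0.262, -0.001, -0.965]]
wrist_force: [-0.3, -0.5, -0.4]
width: 0.0005
finger_force: 0.0
```

>>> send_rows(travel=[[0, 0, -0.04], [0, 0, -0.08], [0, 0, -0.12], [0, 0, -0.12], [0, 0, -0.12]], dr=[[0, 0, 0], [0, 0, 0], [0, 0, 0], [0, 0, 0], [0, 0, 0]])

```text
time_s: 49.13
tcp_pos: [0.6334, -0.1844, 0.2178]
tcp_rot: [[0.036, 0.999, 0.023], [0.966, -0.041, 0.256], [0.256, 0.013, -0.966]]
wrist_force: [-0.2, 0.4, -0.2]
width: 0.0007
finger_force: 0.0
```

```bash
python3 -c "
from h import *
o=arm.get_obs();print(o['time_s'],o['tcp_pos'],o['wrist_force'])
vision.capture('wrist')
for q in('lock_grip','crank_boss','crank_knob'):
    m=finder.mark_of(q,'wrist');print(q,[(np.round(k['xy'],1),round(k['confidence'],2)) for k in m[:1]])
for y in(-.1415,-.1,-.092): print(y,np.round(proj('wrist',np.array([.633,y,.051])),1))
print('boss',proj('wrist',TIP+.027*Z),'knob',proj('wrist',knob(118)))"
```

```text
49.1333 [ 0.6334 -0.1844  0.2178] [-0.2378  0.3784 -0.2129]
lock_grip [(array([306.9, 184.7]), 0.6)]
crank_boss []
crank_knob [(array([116.9,  14.9]), 0.6)]
-0.1415 [312.1 228.1]
-0.1 [310.4 183.5]
-0.092 [310. 175.]
boss (np.float64(113.96945437908812), np.float64(-21.92187279660652)) knob (np.float64(110.79688359561234), np.float64(17.959122328140893))
```

```bash
python3 -c "
from h import *
print(finish_job())"
```

```text
the job is handed in; nothing more can be done
None
```

I handed the job in at about 49 s: the crank is home on the shaft's pin, the bed is level with the finger by my measurement (0.05 mm short of the estimated 22.7 ± 0.3 mm rise), and the lock is against a hard stop. That stop came after only about 41 mm of slide, not the 50 mm stated; it held at 32–40 N both when gripped and when pushed from behind, so I took it as the end stop, but I could not confirm that.

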